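Gauge the bushes, pack the good ones and shut the case

ROBOT

A 6-joint arm with a two-finger parallel gripper is mounted at the origin on a cart in front of the work surface, level with it; the furniture and walls round the work are solid. World frame = base frame: x ahead of the robot, y to its left, z up, the work surface at z = 0. Lengths are in m, angles in rad, forces in N, time in s.
With the tool pointing down it reaches from about 0.4 to 0.925 m from the base axis. Payload 12.5 kg.
Tool frame: the origin (TCP) lies between the finger pads; the fingertips stand 17 mm ahead of it and the grasp point (between the pads) lies 2 mm behind it; z points along the fingers, y is the line along which they close (so a half turn about z gives the same grasp; the last joint's range is limited). The gripper opens to 95 mm and grips with 3 to 60 N. Pads are 20 mm wide; open, the fingers measure 119 mm over their backs; the gripper's body (75 mm by 180 mm) begins 59 mm behind the grasp point.
Start: joints at [1.208, 0.491, 1.559, -0, 1.092, -0.106], TCP at [0.159, 0.605, 0.232] pointing down, gripper open.
Joint ranges: [-3.1, 3.1], [-0.84, 2.19], [0.05, 2.79], [-1.13, 4.28], [0.06, 2.93], [-2.69, 2.69]. Speed limits (rad/s): [2.22, 2.22, 2.79, 3.14, 3.14, 3.14].

INTERFACE

Orientations are given as a rotation vector (axis times angle).
In Python, from workcell import env gives the robot as it stands. The module is installed in compiled form; this text tells all that it offers.
- The arm moves only by the shell command python3 -m jog 'ROWS' [OPENING] [FORCE]. ROWS is a JSON object of lists of equal length, an entry for each row: "slide": the shift along the tool's x, y, z in mm, a list of three; "rot": the turn, a rotation vector about the tool's x, y, z in degrees, a list of three. A call has 1 to 8 rows; each row is the pose to reach, as a shift and turn from the pose commanded when the call began, along the tool's axes at that moment; what a row does not reach only later rows make up. A row lasts 1/12 s, in which the tool goes at most 41.7 mm and 7.16 degrees, less where a joint would pass 70% of its speed; a pose out of reach is approached as far as the arm can. A call with a gripper value outside its range is refused whole. OPENING is the finger opening in mm, from 0 to 95.1, set as the call begins (- or left out, the last holds). The fingers move at their own pace and stop on an object; FORCE is the grip in N (left out, the last holds). Time passes only in rows, so rows that repeat a pose let the fingers close. It gives the time, the measured TCP pose, the force, the opening and the grip force at its end, in the units of the state.
- env.observe(): the state, without advancing time (a new reading comes with each control period).
- env.capture(name): name is "scene" or "top" or "wrist"; returns a dict with "image" (420x560x3 uint8, red, green, blue), "K" (3x3 intrinsics, pixels), "position" and "rotation" of the camera in the world; the wrist camera has in their place "T_tool_cam" (4x4, takes a point from camera to tool coordinates, whose origin is the TCP and whose axes are the flange's). Camera axes: x right, y down, z forward; pixel columns grow to the right and rows downward; lengths in m; the calibration is good to about 2 mm. The wrist camera is an equidistant fisheye: a pixel r from the principal point sees the ray r / f radians off the axis. A picture is of the moment at which its call begins: read the wrist's pose just before it. There is no depth.
- env.job_done(): hands the job in; it is judged then, once.
The state is a dict: "time_s": time; "joints": joint angles; "dq": joint speeds; "joint_efforts": joint torques, N m; "position": TCP position; "eef_rot": TCP orientation; "wrist_force": force on the tool from outside, world axes, zero at the start; "ft_torque": the same for the moment, N m; "finger_gap": finger opening in m; "grip_force": force on a finger pad.
Only numpy, scipy, OpenCV 4.12 (cv2) and the standard library are available. Lean on these libraries where they do the work, as an engineer would, in place of code of your own. Each camera call takes 0.05 s, during which the arm holds its last target. There are 200 camera calls.

TASK

Take the plug gauge from its stand and, working from the robot's left to its right, try it in each bronze bush on the mat: push it straight down with light pressure until it either passes through the bore or is stopped near the mouth. Put the bushes that the gauge passes in the green case and those that stop it in the red tray, and put the gauge back in its stand. When all the bushes are sorted, fold the case's lid shut and press it down to make sure it is fully closed; leave the other things on the bench alone.

Things in the scene. Friction and masses are not known exactly. Their poses are not given: they have to be found in the camera images.
- bush_1: bronze bush (upright ring) at the left-hand place of the row, loose, 0.12 kg; None if absent (it or bush_2 stands there, never both). 39 mm outside, 30 mm high; origin at the centre of its underside, z up. A 27 mm counterbore 4 mm deep at the top (same on all) leads to a through bore of 24.6 mm (gauge goes down to the mat) or 18.6 mm (gauge stops on the ledge). Grasp across the outside
- bush_2: bronze bush (upright ring) at the left-hand place of the row, loose, 0.12 kg; None if absent (it or bush_1 stands there, never both). 39 mm outside, 30 mm high; origin at the centre of its underside, z up. A 27 mm counterbore 4 mm deep at the top (same on all) leads to a through bore of 24.6 mm (gauge goes down to the mat) or 18.6 mm (gauge stops on the ledge). Grasp across the outside
- bush_3: bronze bush (upright ring) at the second place of the row, loose, 0.12 kg; None if absent (it or bush_4 stands there, never both). 39 mm outside, 30 mm high; origin at the centre of its underside, z up. A 27 mm counterbore 4 mm deep at the top (same on all) leads to a through bore of 24.6 mm (gauge goes down to the mat) or 18.6 mm (gauge stops on the ledge). Grasp across the outside
- bush_4: bronze bush (upright ring) at the second place of the row, loose, 0.12 kg; None if absent (it or bush_3 stands there, never both). 39 mm outside, 30 mm high; origin at the centre of its underside, z up. A 27 mm counterbore 4 mm deep at the top (same on all) leads to a through bore of 24.6 mm (gauge goes down to the mat) or 18.6 mm (gauge stops on the ledge). Grasp across the outside
- bush_5: bronze bush (upright ring) at the third place of the row, loose, 0.12 kg; None if absent (it or bush_6 stands there, never both). 39 mm outside, 30 mm high; origin at the centre of its underside, z up. A 27 mm counterbore 4 mm deep at the top (same on all) leads to a through bore of 24.6 mm (gauge goes down to the mat) or 18.6 mm (gauge stops on the ledge). Grasp across the outside
- bush_6: bronze bush (upright ring) at the third place of the row, loose, 0.12 kg; None if absent (it or bush_5 stands there, never both). 39 mm outside, 30 mm high; origin at the centre of its underside, z up. A 27 mm counterbore 4 mm deep at the top (same on all) leads to a through bore of 24.6 mm (gauge goes down to the mat) or 18.6 mm (gauge stops on the ledge). Grasp across the outside
- bush_7: bronze bush (upright ring) at the right-hand (fourth) place of the row, loose, 0.12 kg; None if absent. 39 mm outside, 30 mm high; origin at the centre of its underside, z up. A 27 mm counterbore 4 mm deep at the top (same on all) leads to a through bore of 24.6 mm (gauge goes down to the mat) or 18.6 mm (gauge stops on the ledge). Grasp across the outside
- gauge: steel plug gauge, 96 mm long, 0.2 kg, standing in its stand, nose down. Origin at the centre of the nose's flat tip, z up along its axis. Nose 22 mm in diameter from 2 to 40 mm above the tip, chamfered to 19 mm at the tip; dark collar 34 mm in diameter from 40 to 46 mm; square aluminium handle 20 x 20 mm from 46 to 96 mm, its faces square to x and y, with two green bands at the top
- stand: fixed black block 70 x 70 x 45 mm with an upright through hole 26 mm in diameter in its middle; origin at the centre of its underside. The gauge hangs in it by its collar, which rests on the block's top, the tip then 5 mm above the table
- mat: fixed black rubber mat 100 x 260 x 2 mm, origin at the centre of its underside, y along the row of bushes (to the robot's left). The bushes stand on it about 66 mm apart, from the left-hand place near y = +99 mm to the right-hand one near -99 mm, which is sometimes empty
- tray: fixed red open reject tray, outside 120 (x) x 165 (y) x 28 mm high, walls and floor 4 mm; origin at the centre of its underside. It and the stand may have changed places
- case: fixed green case for good bushes, outside 130 (x) x 210 (y) x 50 mm high, walls and floor 5 mm; origin at the centre of its underside, x points to the hinge side, away from the robot
- lid (a joint): hinge of the case's lid: 0 shut, up to 1.9 rad open; it starts standing open a little past upright, leaning back. The hinge is stiff: the lid stays at whatever angle it is left and takes about 1 to 2 N at its free edge to move
- lid_hinge (a point): middle of the lid's hinge line, on the far top rim of the case; its x points from the free edge to the hinge, z out of the lid's outer face. The lid is a plate 6 mm thick, 130 mm from hinge to free edge and 210 mm wide, with a black tab 50 mm wide sticking out 12 mm more at the free edge
- lid_pad (a point): middle of the small black pressing pad on the lid's outer face, 108 mm from the hinge line, near the free edge
- spacer_ring: bystander: grey steel ring 54 mm across and 12 mm high, behind the work
- hex_key: bystander: black L-shaped hex key, 87 mm long, at the front of the table
- wrench_17: bystander: combination wrench, 175 mm long, lying at the front of the table

How it is judged:
On the way, in this order (a step that is already met when the one before it is completed fails the run):
1. the left-hand bush, not yet sorted, is tried with the gauge: it goes in square by 18 mm or more, or (narrow bore) is pressed with 2 N or more on the ledge inside the mouth (((x of gauge in the frame of bush_1 between -0.005 and 0.005 m and y of gauge in the frame of bush_1 between -0.005 and 0.005 m and angle between the z axis of gauge and the z axis of bush_1, either way round below 0.2 rad and not (x of bush_1 in the frame of case between -0.065 and 0.065 m and y of bush_1 in the frame of case between -0.105 and 0.105 m and z of bush_1 in the frame of case between -0.005 and 0.035 m) and not (x of bush_1 in the frame of tray between -0.06 and 0.06 m and y of bush_1 in the frame of tray between -0.083 and 0.083 m and z of bush_1 in the frame of tray between -0.005 and 0.035 m) and z of gauge in the frame of bush_1 below 0.012 m) or (x of gauge in the frame of bush_2 between -0.005 and 0.005 m and y of gauge in the frame of bush_2 between -0.005 and 0.005 m and angle between the z axis of gauge and the z axis of bush_2, either way round below 0.2 rad and not (x of bush_2 in the frame of case between -0.065 and 0.065 m and y of bush_2 in the frame of case between -0.105 and 0.105 m and z of bush_2 in the frame of case between -0.005 and 0.035 m) and not (x of bush_2 in the frame of tray between -0.06 and 0.06 m and y of bush_2 in the frame of tray between -0.083 and 0.083 m and z of bush_2 in the frame of tray between -0.005 and 0.035 m) and z of gauge in the frame of bush_2 below 0.029 m and contact force between gauge and bush_2 above 2 N))), for 0.1 s.
2. the second bush, not yet sorted, is tried with the gauge: it goes in square by 18 mm or more, or (narrow bore) is pressed with 2 N or more on the ledge inside the mouth (((x of gauge in the frame of bush_3 between -0.005 and 0.005 m and y of gauge in the frame of bush_3 between -0.005 and 0.005 m and angle between the z axis of gauge and the z axis of bush_3, either way round below 0.2 rad and not (x of bush_3 in the frame of case between -0.065 and 0.065 m and y of bush_3 in the frame of case between -0.105 and 0.105 m and z of bush_3 in the frame of case between -0.005 and 0.035 m) and not (x of bush_3 in the frame of tray between -0.06 and 0.06 m and y of bush_3 in the frame of tray between -0.083 and 0.083 m and z of bush_3 in the frame of tray between -0.005 and 0.035 m) and z of gauge in the frame of bush_3 below 0.029 m and contact force between gauge and bush_3 above 2 N) or (x of gauge in the frame of bush_4 between -0.005 and 0.005 m and y of gauge in the frame of bush_4 between -0.005 and 0.005 m and angle between the z axis of gauge and the z axis of bush_4, either way round below 0.2 rad and not (x of bush_4 in the frame of case between -0.065 and 0.065 m and y of bush_4 in the frame of case between -0.105 and 0.105 m and z of bush_4 in the frame of case between -0.005 and 0.035 m) and not (x of bush_4 in the frame of tray between -0.06 and 0.06 m and y of bush_4 in the frame of tray between -0.083 and 0.083 m and z of bush_4 in the frame of tray between -0.005 and 0.035 m) and z of gauge in the frame of bush_4 below 0.012 m))), for 0.1 s.
3. the third bush, not yet sorted, is tried with the gauge: it goes in square by 18 mm or more, or (narrow bore) is pressed with 2 N or more on the ledge inside the mouth (((x of gauge in the frame of bush_5 between -0.005 and 0.005 m and y of gauge in the frame of bush_5 between -0.005 and 0.005 m and angle between the z axis of gauge and the z axis of bush_5, either way round below 0.2 rad and not (x of bush_5 in the frame of case between -0.065 and 0.065 m and y of bush_5 in the frame of case between -0.105 and 0.105 m and z of bush_5 in the frame of case between -0.005 and 0.035 m) and not (x of bush_5 in the frame of tray between -0.06 and 0.06 m and y of bush_5 in the frame of tray between -0.083 and 0.083 m and z of bush_5 in the frame of tray between -0.005 and 0.035 m) and z of gauge in the frame of bush_5 below 0.012 m) or (x of gauge in the frame of bush_6 between -0.005 and 0.005 m and y of gauge in the frame of bush_6 between -0.005 and 0.005 m and angle between the z axis of gauge and the z axis of bush_6, either way round below 0.2 rad and not (x of bush_6 in the frame of case between -0.065 and 0.065 m and y of bush_6 in the frame of case between -0.105 and 0.105 m and z of bush_6 in the frame of case between -0.005 and 0.035 m) and not (x of bush_6 in the frame of tray between -0.06 and 0.06 m and y of bush_6 in the frame of tray between -0.083 and 0.083 m and z of bush_6 in the frame of tray between -0.005 and 0.035 m) and z of gauge in the frame of bush_6 below 0.029 m and contact force between gauge and bush_6 above 2 N))), for 0.1 s.
4. the fourth bush, not yet sorted, is tried with the gauge: it goes in square by 18 mm or more, or (narrow bore) is pressed with 2 N or more on the ledge inside the mouth ((x of gauge in the frame of bush_7 between -0.005 and 0.005 m and y of gauge in the frame of bush_7 between -0.005 and 0.005 m and angle between the z axis of gauge and the z axis of bush_7, either way round below 0.2 rad and not (x of bush_7 in the frame of case between -0.065 and 0.065 m and y of bush_7 in the frame of case between -0.105 and 0.105 m and z of bush_7 in the frame of case between -0.005 and 0.035 m) and not (x of bush_7 in the frame of tray between -0.06 and 0.06 m and y of bush_7 in the frame of tray between -0.083 and 0.083 m and z of bush_7 in the frame of tray between -0.005 and 0.035 m) and z of gauge in the frame of bush_7 below 0.012 m)), for 0.1 s.
5. with every bush sorted, the lid is shut and pressed down with at least 3 N (x of bush_1 in the frame of case between -0.06 and 0.06 m and y of bush_1 in the frame of case between -0.1 and 0.1 m and z of bush_1 in the frame of case between -0.005 and 0.035 m and x of bush_2 in the frame of tray between -0.056 and 0.056 m and y of bush_2 in the frame of tray between -0.078 and 0.078 m and z of bush_2 in the frame of tray between -0.005 and 0.035 m and x of bush_3 in the frame of tray between -0.056 and 0.056 m and y of bush_3 in the frame of tray between -0.078 and 0.078 m and z of bush_3 in the frame of tray between -0.005 and 0.035 m and x of bush_4 in the frame of case between -0.06 and 0.06 m and y of bush_4 in the frame of case between -0.1 and 0.1 m and z of bush_4 in the frame of case between -0.005 and 0.035 m and x of bush_5 in the frame of case between -0.06 and 0.06 m and y of bush_5 in the frame of case between -0.1 and 0.1 m and z of bush_5 in the frame of case between -0.005 and 0.035 m and x of bush_6 in the frame of tray between -0.056 and 0.056 m and y of bush_6 in the frame of tray between -0.078 and 0.078 m and z of bush_6 in the frame of tray between -0.005 and 0.035 m and x of bush_7 in the frame of case between -0.06 and 0.06 m and y of bush_7 in the frame of case between -0.1 and 0.1 m and z of bush_7 in the frame of case between -0.005 and 0.035 m and value of joint lid below 0.04 rad and contact force between case and the fingers above 3 N), for 0.1 s.
At the end, for the whole second after the job is handed in: Every wide-bored bush rests in the green case and every narrow-bored one in the red tray; the lid is shut (joint below 0.04 rad); the gauge hangs upright in its stand (within 6 mm of its axis, tip below 10 mm, tilt below 0.12 rad); all at rest (x of bush_1 in the frame of case between -0.06 and 0.06 m and y of bush_1 in the frame of case between -0.1 and 0.1 m and z of bush_1 in the frame of case between -0.005 and 0.035 m and x of bush_2 in the frame of tray between -0.056 and 0.056 m and y of bush_2 in the frame of tray between -0.078 and 0.078 m and z of bush_2 in the frame of tray between -0.005 and 0.035 m and x of bush_3 in the frame of tray between -0.056 and 0.056 m and y of bush_3 in the frame of tray between -0.078 and 0.078 m and z of bush_3 in the frame of tray between -0.005 and 0.035 m and x of bush_4 in the frame of case between -0.06 and 0.06 m and y of bush_4 in the frame of case between -0.1 and 0.1 m and z of bush_4 in the frame of case between -0.005 and 0.035 m and x of bush_5 in the frame of case between -0.06 and 0.06 m and y of bush_5 in the frame of case between -0.1 and 0.1 m and z of bush_5 in the frame of case between -0.005 and 0.035 m and x of bush_6 in the frame of tray between -0.056 and 0.056 m and y of bush_6 in the frame of tray between -0.078 and 0.078 m and z of bush_6 in the frame of tray between -0.005 and 0.035 m and x of bush_7 in the frame of case between -0.06 and 0.06 m and y of bush_7 in the frame of case between -0.1 and 0.1 m and z of bush_7 in the frame of case between -0.005 and 0.035 m and linear speed of each of bush_1, bush_2, bush_3, bush_4, bush_5, bush_6, bush_7, gauge below 0.02 m/s and value of joint lid below 0.04 rad and horizontal distance between gauge and stand below 0.006 m and height (world z) of gauge below 0.01 m and angle between gauge's own z axis and vertical below 0.12 rad); the robot touches nothing.
It fails at once if the spacer ring is moved by more than 3 cm (distance of spacer_ring from where it was at the start of the episode above 0.03 m).
It fails at once if the hex key is moved by more than 3 cm (distance of hex_key from where it was at the start of the episode above 0.03 m).
It fails at once if the wrench is moved by more than 3 cm (distance of wrench_17 from where it was at the start of the episode above 0.03 m).
Of bush_1, bush_2 only 1 to 1 are there at a start; the rules pass over those that are not, and their reading is None.
Of bush_3, bush_4 only 1 to 1 are there at a start; the rules pass over those that are not, and their reading is None.
Of bush_5, bush_6 only 1 to 1 are there at a start; the rules pass over those that are not, and their reading is None.
Of bush_7, grease_barb only 1 to 1 are there at a start; the rules pass over those that are not, and their reading is None.
At some moment in a run one of bush_1, bush_2, bush_3, bush_4, bush_5, bush_6, bush_7 may be knocked a few centimetres aside while the robot is not near it.
It also fails if it takes over 200 s, if anything falls off the work surface, if the arm or the gripper's body presses on something with over 40 N, if the wrist force passes 120 N, or if a joint passes its speed limit or range.

## Working session

There is one attempt and no reset: what is moved stays moved. The work goes in short steps, Python scripts to look and compute and a shell command to move; the robot and the scene stay as the last step left them, time stands still between calls to the robot, and variables do not carry over. Pictures are saved under pics/ and viewed, at most 17 in all, crops included, and the job is handed in when it is done.

```bash
mkdir -p pics
cat > h.py <<'E'
import numpy as np, cv2
from scipy.spatial.transform import Rotation as R
from workcell import env
def cap(n,fn=None):
    s=env.observe(); c=env.capture(n)
    if fn: cv2.imwrite('pics/'+fn+'.png',c['image'][:,:,::-1])
    c['s']=s; c['name']=n
    if n=='wrist':
        T=np.eye(4);T[:3,:3]=R.from_rotvec(s['eef_rot']).as_matrix();T[:3,3]=s['position']
        M=T@np.array(c['T_tool_cam']); c['rotation']=M[:3,:3];c['position']=M[:3,3]
    return c
def ray(c,u,v):
    K=np.array(c['K']);x=(u-K[0,2])/K[0,0];y=(v-K[1,2])/K[1,1]
    if c['name']=='wrist':
        r=np.hypot(x,y);d=np.array([np.sin(r)*x/max(r,1e-9),np.sin(r)*y/max(r,1e-9),np.cos(r)])
    else: d=np.array([x,y,1])
    return np.array(c['position']),np.array(c['rotation'])@d
def onz(c,u,v,z):
    o,d=ray(c,u,v);return o+d*(z-o[2])/d[2]
def proj(c,p):
    K=np.array(c['K']);q=np.array(c['rotation']).T@(np.array(p)-np.array(c['position']))
    if c['name']=='wrist':
        t=np.arctan2(np.hypot(q[0],q[1]),q[2]);n=np.hypot(q[0],q[1]);x,y=t*q[0]/n,t*q[1]/n
    else: x,y=q[0]/q[2],q[1]/q[2]
    return K[0,0]*x+K[0,2],K[1,1]*y+K[1,2]
E
python3 - <<'E'
from h import *
c=cap('top','top1');print(c['K'],c['position'],c['rotation'])
c=cap('scene','sc1');print(c['position'])
s=env.observe();print(s['position'],s['eef_rot'],s['joints'],R.from_rotvec(s['eef_rot']).as_matrix().round(3))
E
```

```text
[[481.03065696   0.         272.5609935 ]
 [  0.         481.03065696 203.66895306]
 [  0.           0.           1.        ]] [0.45488534 0.22370824 1.1060688 ] [-2.18095307  2.19391203 -0.12060053]
[-0.2640651  -0.22889879  0.85440141]
[0.15863122 0.60432394 0.23109816] [-4.02194851e-01 -3.11551937e+00  1.58078493e-03] [ 1.20843115e+00  4.91526277e-01  1.55940373e+00 -2.21405503e-05
  1.09169258e+00 -1.05587048e-01] [[-0.967  0.254 -0.   ]
 [ 0.254  0.967 -0.001]
 [ 0.    -0.001 -1.   ]]
```

View pics/top1.png

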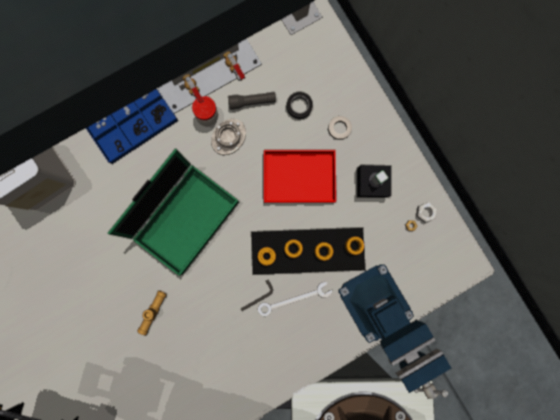

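View pics/sc1.png

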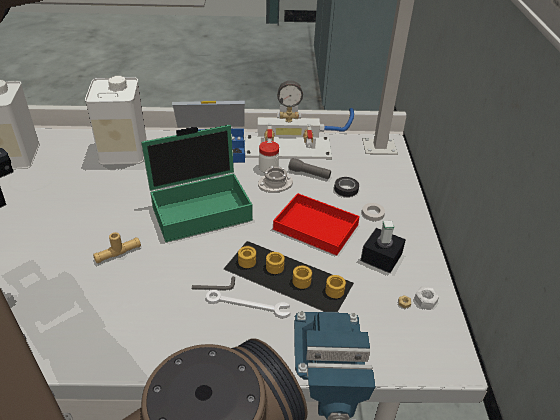

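```bash
sed -i "s/    c\['s'\]=s; c\['name'\]=n/&\n    if n!='wrist': c['rotation']=R.from_rotvec(c['rotation']).as_matrix()/" h.py
cat >> h.py <<'E'
def blobs(c,lo,hi,amin=30):
    h=cv2.cvtColor(c['image'],cv2.COLOR_RGB2HSV);m=cv2.inRange(h,np.array(lo),np.array(hi))
    return [k for k in cv2.findContours(m,cv2.RETR_EXTERNAL,cv2.CHAIN_APPROX_NONE)[0] if cv2.contourArea(k)>amin]
E
python3 - <<'E'
from h import *
for n in('top','scene'):
  c=cap(n);print(n,np.array(c['rotation']).round(3).tolist(), proj(c,[0,0,0]))
  for nm,lo,hi,z in [('bronze',(12,120,80),(28,255,255),.032),('red',(0,150,100),(6,255,255),.028),('green',(60,80,40),(90,255,255),.05),('black',(0,0,0),(180,255,45),.045)]:
    for k in blobs(c,lo,hi,80):
        a=cv2.minAreaRect(k);(u,v),r=cv2.minEnclosingCircle(k)
        print(nm,cv2.contourArea(k),np.round(a[0]),np.round(a[1]), onz(c,*a[0],z).round(4)[:2], [onz(c,*p,z).round(3)[:2].tolist() for p in cv2.boxPoints(a)] if nm!='bronze' and n=='top' else '')
E
```

```text
top [[-0.007, -0.996, 0.087], [-1.0, 0.005, -0.023], [0.022, -0.087, -0.996]] (np.float64(363.6026418433202), np.float64(451.0344662343749))
bronze 327.0 [150. 312.] [12. 47.] [0.3125 0.4683] 
bronze 248.5 [266. 256.] [18. 18.] [0.4324 0.2143] 
bronze 247.5 [324. 251.] [18. 18.] [0.4426 0.085 ] 
bronze 251.0 [294. 248.] [18. 18.] [0.4497 0.153 ] 
bronze 248.0 [354. 245.] [18. 17.] [0.4554 0.0165] 
red 3670.5 [300. 176.] [52. 71.] [0.6119 0.1374] [[0.672, 0.217], [0.671, 0.056], [0.552, 0.058], [0.553, 0.218]]
red 428.0 [204. 102.] [32. 22.] [0.7825 0.3546] [[0.818, 0.382], [0.821, 0.331], [0.747, 0.327], [0.745, 0.378]]
green 84.5 [122. 217.] [ 3. 41.] [0.5195 0.5291] [[0.487, 0.558], [0.556, 0.505], [0.552, 0.5], [0.483, 0.553]]
green 5083.0 [185. 220.] [60. 96.] [0.5123 0.3907] [[0.471, 0.506], [0.637, 0.38], [0.554, 0.274], [0.39, 0.402]]
green 84.0 [163. 165.] [ 3. 41.] [0.6334 0.4407] [[0.6, 0.47], [0.671, 0.416], [0.667, 0.411], [0.596, 0.466]]
black 249.5 [366. 413.] [12. 48.] [0.0967 0.0021] [[0.11, 0.053], [0.108, -0.05], [0.083, -0.049], [0.085, 0.054]]
black 208.0 [ 18. 41
[... 1791 characters left out ...]
 [14. 19.] [0.8037 0.3756] 
green 4496.0 [202. 206.] [52. 96.] [0.4923 0.3713] 
green 4057.5 [190. 157.] [49. 91.] [0.6348 0.511 ] 
black 184.5 [203. 392.] [15. 16.] [0.1082 0.0956] 
black 245.5 [291. 394.] [56. 16.] [ 0.1798 -0.03  ] 
black 2715.5 [288. 277.] [125.  37.] [0.4052 0.0993] 
black 980.0 [382. 250.] [38. 36.] [ 0.5764 -0.0362] 
black 84.5 [345. 191.] [23.  9.] [0.7184 0.1131] 
black 190.0 [  6. 164.] [12. 23.] [0.3726 0.8852] 
black 651.5 [449. 278.] [301.  12.] [ 0.571  -0.1818] 
black 3042.0 [190. 158.] [41. 81.] [0.6355 0.5122] 
black 100.0 [187. 131.] [ 6. 21.] [0.7362 0.5965] 
black 313.0 [300.  16.] [11. 31.] [1.6542 0.7286] 
black 238.0 [19. 11.] [22. 38.] [1.0928 1.6768]
```

```bash
cat >> h.py <<'E'
def goal(x,y,z,yaw=0):
    "yaw deg: tool x along world angle 180+yaw"
    s=env.observe();A=R.from_rotvec(s['eef_rot']);g=R.from_euler('z',yaw,degrees=True)*R.from_matrix(np.diag([-1,1,-1]))
    print('t%.1f slide'%s['time_s'],(A.inv().apply(np.array([x,y,z])-s['position'])*1000).round(1),'rot',np.degrees((A.inv()*g).as_rotvec()).round(2))
E
python3 -m jog '{"slide":[[-29,-28,-5],[-58,-55,-9],[-88,-82,-13],[-117,-110,-18],[-146,-138,-22],[-175,-165,-26],[-205,-192,-31],[-234,-220,-35]],"rot":[[0,0,-2],[0,0,-4],[0,0,-6],[0,0,-8],[0,0,-10],[0,0,-12],[0,0,-14],[0,0,-14.7]]}'
python3 -m jog '{"slide":[[-21,-34,-5],[-42,-68,-9],[-64,-102,-13],[-85,-136,-18],[-106,-170,-22],[-128,-204,-26],[-149,-238,-31],[-170,-272,-35]],"rot":[[0,0,0],[0,0,0],[0,0,0],[0,0,0],[0,0,0],[0,0,0],[0,0,0],[0,0,0]]}'
python3 - <<'E'
from h import *
c=cap('wrist','w1');print(c['K'],c['T_tool_cam']);goal(.5,.06,.3)
print(c['s']['position'],c['s']['joints'])
E
```

```text
time_s: 0.87
position: [0.3299, 0.3307, 0.267]
eef_rot: [-0.003, 3.141, 0.001]
wrist_force: [0.8, 0.1, -0.0]
finger_gap: 0.0949
grip_force: 0.0
time_s: 1.53
position: [0.4998, 0.0583, 0.302]
eef_rot: [0.001, 3.141, 0.0]
wrist_force: [0.3, 1.1, 0.0]
finger_gap: 0.0948
grip_force: 0.0
[[325.1922621   0.        278.2768249]
 [  0.        325.1922621 212.5172646]
 [  0.          0.          1.       ]] [[ 1.80421459e-03 -9.61162461e-01 -2.75977296e-01  7.76302320e-02]
 [ 9.99998363e-01  1.69569117e-03  6.31852451e-04 -5.00387376e-04]
 [-1.39340592e-04 -2.75977984e-01  9.61163947e-01 -1.52675519e-01]
 [ 0.00000000e+00  0.00000000e+00  0.00000000e+00  1.00000000e+00]]
t1.6 slide [3.3 6.3 2.4] rot [-0.1   0.15 -0.15]
[0.49978676 0.05826537 0.30204831] [-1.53840517e-02  2.44889478e-01  1.75188399e+00  2.02173682e-04
  1.14442524e+00 -1.58577710e+00]
```

View pics/w1.png

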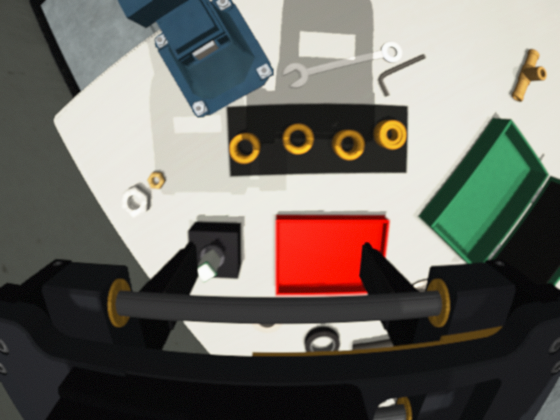

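```bash
python3 - <<'E'
from h import *
for i in range(3):
  s=env.observe();print(s['time_s'],s['position'],np.abs(s['dq']).max())
  c=cap('wrist')
c=cap('wrist')
for k in blobs(c,(12,120,80),(28,255,255),150):
  a=cv2.minAreaRect(k);print(a[0],onz(c,*a[0],.032).round(4))
E
python3 -m jog '{"slide":[[0,0,0],[0,0,0]],"rot":[[0,0,0],[0,0,0]]}'
python3 - <<'E'
from h import *
c=cap('wrist')
for n in('wrist','top','scene'):
 c=cap(n)
 for k in blobs(c,(12,120,80),(28,255,255),150):
  a=cv2.minAreaRect(k);print(n,np.round(a[0]),onz(c,*a[0],.032).round(4))
E
```

```text
1.5833 [0.50326831 0.05369948 0.30239761] 0.1531827311539421
1.6333 [0.5014995  0.05625207 0.30179363] 0.08136687113065277
1.6833 [0.50002637 0.05816626 0.30138699] 0.05904560672818106
(376.4286193847656, 345.5974426269531) [0.7777 0.2257 0.032 ]
(439.7950439453125, 302.7458801269531) [0.6991 0.3283 0.032 ]
(116.85205078125, 302.69537353515625) [ 0.6985 -0.2097  0.032 ]
(156.0, 180.0) [ 0.4956 -0.1095  0.032 ]
(244.0, 149.0) [0.4566 0.0148 0.032 ]
(348.5, 145.0) [0.4505 0.1514 0.032 ]
(297.5, 139.0) [0.4439 0.0841 0.032 ]
(390.5, 134.0) [0.4334 0.2094 0.032 ]
(531.4762573242188, 76.83851623535156) [0.3172 0.4641 0.032 ]
time_s: 1.95
position: [0.4986, 0.0613, 0.3017]
eef_rot: [0.002, -3.142, -0.0]
wrist_force: [-0.6, 0.8, 0.5]
finger_gap: 0.0951
grip_force: 0.0
wrist [376. 346.] [0.7771 0.228  0.032 ]
wrist [440. 303.] [0.6981 0.3313 0.032 ]
wrist [117. 303.] [ 0.6996 -0.2076  0.032 ]
wrist [155. 180.] [ 0.496  -0.1095  0.032 ]
wrist [243. 148.] [0.4558 0.015  0.032 ]
wrist [348. 145.] [0.4498 0.1517 0.032 ]
wrist [296. 139.] [0.4434 0.0843 0.032 ]
wrist [390. 135.] [0.4339 0.2096 0.032 ]
wrist [531.  78.] [0.3169 0.4642 0.032 ]
top [150. 312.] [0.3123 0.4681 0.032 ]
top [266. 256.] [0.4324 0.2143 0.032 ]
top [324. 250.] [0.4437 0.085  0.032 ]
top [294. 248.] [0.4497 0.153  0.032 ]
scene [335. 286.] [0.4419 0.0104 0.032 ]
scene [302. 276.] [0.4312 0.0797 0.032 ]
scene [275. 262.] [0.4383 0.1473 0.032 ]
scene [246. 256.] [0.4211 0.2069 0.032 ]
```

```bash
python3 -m jog '{"slide":[[-20,-30,0],[-40,-60,0],[-60,-90,0],[-60,-90,0],[-60,-90,0],[-60,-90,0],[-60,-90,0],[-60,-90,0]],"rot":[[0,0,0],[0,0,0],[0,0,0],[0,0,0],[0,0,0],[0,0,0],[0,0,0],[0,0,0]]}'
python3 - <<'E'
from h import *
c=cap('wrist');u,v=proj(c,[.597,-.026,.05]);u,v=int(u),int(v);print(u,v,c['s']['position'])
y0,x0=max(v-70,0),max(u-70,0);im=c['image'][y0:y0+140,x0:x0+140,::-1];cv2.imwrite('pics/w2.png',cv2.resize(im,None,fx=4,fy=4));print(x0,y0)
E
```

```text
time_s: 2.82
position: [0.5587, -0.0288, 0.3019]
eef_rot: [-0.001, 3.141, 0.0]
wrist_force: [1.1, -0.3, 0.3]
finger_gap: 0.0949
grip_force: 0.0
280 212 [ 0.55865385 -0.02880997  0.30189085]
210 142
```

View pics/w2.png

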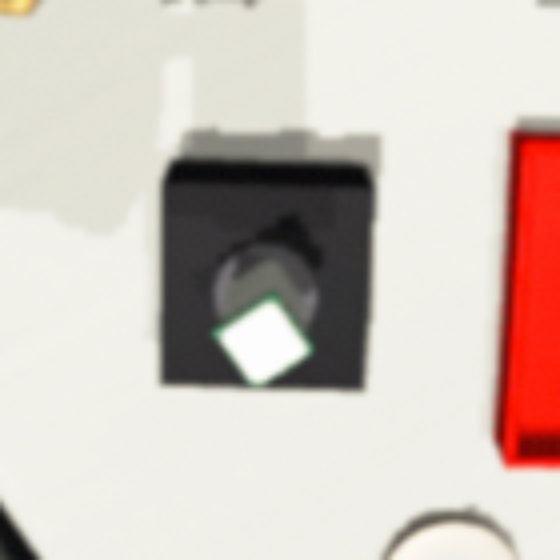

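Run:
```python
from h import *
c=cap('wrist','w2full');f=lambda p:(210+p[0]/4,142+p[1]/4)
P=np.array([onz(c,*f(p),.101) for p in [(217,335),(272,297),(312,349),(258,386)]])
print(P.round(4),P.mean(0).round(4))
for i in range(4):
  d=P[(i+1)%4]-P[i];print(np.hypot(*d[:2]).round(4),np.degrees(np.arctan2(d[1],d[0])).round(1))
S=np.array([onz(c,*f(p),.045) for p in [(167,183),(374,185),(365,388),(162,382)]]);print(S.round(4),S.mean(0))
print(np.round(onz(c,*f((265,287)),.051),4),'collar')
```

```text
[[ 0.5985 -0.0451  0.101 ]
 [ 0.5871 -0.0294  0.101 ]
 [ 0.6027 -0.0178  0.101 ]
 [ 0.6141 -0.0334  0.101 ]] [ 0.6006 -0.0314  0.101 ]
0.0194 126.0
0.0194 36.5
0.0193 -53.7
0.0195 -143.0
[[ 0.5657 -0.0633  0.045 ]
 [ 0.5662  0.0034  0.045 ]
 [ 0.6359  0.0021  0.045 ]
 [ 0.6339 -0.0663  0.045 ]] [ 0.60043752 -0.03102259  0.045     ]
[ 0.5988 -0.0316  0.051 ] collar
```

```bash
python3 -m jog '{"slide":[[-10,0,20],[-20,-1,40],[-30,-1,60],[-42,-2,80],[-42,-2,100],[-42,-2,120],[-42,-2,142],[-42,-2,142]],"rot":[[0,0,7],[0,0,14],[0,0,21],[0,0,28],[0,0,35],[0,0,42],[0,0,49],[0,0,53.6]]}' 60
python3 -m jog '{"slide":[[0,0,0],[0,0,0],[0,0,0],[0,0,0]],"rot":[[0,0,0],[0,0,0],[0,0,0],[0,0,0]]}'
python3 - <<'E'
from h import *
goal(.6005,-.0312,.076,-53.6)
E
```

```text
time_s: 3.58
position: [0.5995, -0.031, 0.1559]
eef_rot: [-1.423, -2.795, 0.002]
wrist_force: [-0.5, 0.7, -0.3]
finger_gap: 0.0605
grip_force: 0.0
time_s: 3.92
position: [0.6014, -0.0316, 0.1605]
eef_rot: [1.413, 2.804, 0.001]
wrist_force: [0.5, 0.3, 0.3]
finger_gap: 0.0605
grip_force: 0.0
t3.9 slide [ 0.9 -0.5 84.5] rot [0.06 0.06 0.11]
```

Descend, close, then look at forces.

```bash
python3 -m jog '{"slide":[[1,0,25],[1,0,50],[1,0,75],[1,0,84],[1,0,84],[1,0,84],[1,0,84],[1,0,84]],"rot":[[0,0,0],[0,0,0],[0,0,0],[0,0,0],[0,0,0],[0,0,0],[0,0,0],[0,0,0]]}' 60
python3 -m jog '{"slide":[[0,0,0],[0,0,0],[0,0,0],[0,0,0],[0,0,0],[0,0,0],[0,0,0],[0,0,0]],"rot":[[0,0,0],[0,0,0],[0,0,0],[0,0,0],[0,0,0],[0,0,0],[0,0,0],[0,0,0]]}' 10 40
```

```text
time_s: 4.58
position: [0.6012, -0.031, 0.0771]
eef_rot: [1.415, 2.802, 0.001]
wrist_force: [0.8, -0.6, -1.0]
finger_gap: 0.0599
grip_force: 0.0
time_s: 5.25
position: [0.6005, -0.031, 0.0756]
eef_rot: [-1.417, -2.804, -0.0]
wrist_force: [-0.1, -0.6, 0.5]
finger_gap: 0.02
grip_force: 39.9
```

```bash
cat >> h.py <<'E'
def bushes(c,z=.032,zone=(.3,.7,-.12,.45)):
    out=[];f=np.array(c['position'])[:2]
    for k in blobs(c,(12,110,60),(30,255,255),100):
        P=np.array([onz(c,*q,z)[:2] for q in k[:,0,:].astype(float)]);m=P.mean(0)
        if not(zone[0]<m[0]<zone[1] and zone[2]<m[1]<zone[3]):continue
        d=(m-f)/np.linalg.norm(m-f);n=np.array([-d[1],d[0]]);a=P@d;b=P@n;r=(b.max()-b.min())/2
        if .014<r<.026: out.append([*((a.max()-r)*d+(b.max()+b.min())/2*n),r])
    return sorted([np.round(o,4).tolist() for o in out],key=lambda o:-o[1])
E
python3 -m jog '{"slide":[[0,0,-15],[0,0,-30],[0,0,-55],[0,0,-80],[0,0,-110],[0,0,-110],[0,0,-110],[0,0,-110]],"rot":[[0,0,0],[0,0,0],[0,0,0],[0,0,0],[0,0,0],[0,0,0],[0,0,0],[0,0,0]]}'
python3 -m jog '{"slide":[[30,0,0],[60,0,0],[90,0,0],[120,0,0],[150,0,0],[186,0,0],[186,0,0],[186,0,0]],"rot":[[0,0,0],[0,0,0],[0,0,0],[0,0,0],[0,0,0],[0,0,0],[0,0,0],[0,0,0]]}'
python3 -m jog '{"slide":[[0,0,0],[0,0,0],[0,0,0],[0,0,0]],"rot":[[0,0,0],[0,0,0],[0,0,0],[0,0,0]]}'
python3 - <<'E'
from h import *
c=cap('wrist','w3');print(c['position'],c['s']['position'])
print(bushes(c)); print(bushes(cap('top')))
p=c['s']['position'].copy();p[2]-=.0706;print('tip px',proj(c,p))
E
```

```text
time_s: 5.92
position: [0.6, -0.0309, 0.1848]
eef_rot: [-1.416, -2.803, 0.0]
wrist_force: [-0.3, -0.3, -2.7]
finger_gap: 0.0195
grip_force: 39.9
time_s: 6.58
position: [0.4889, 0.1199, 0.1846]
eef_rot: [-1.412, -2.804, 0.002]
wrist_force: [0.8, 0.8, -1.8]
finger_gap: 0.0197
grip_force: 39.9
time_s: 6.92
position: [0.4905, 0.1181, 0.1853]
eef_rot: [-1.418, -2.803, 0.0]
wrist_force: [0.3, -0.3, -2.9]
finger_gap: 0.0196
grip_force: 39.9
[0.44456138 0.1800915  0.3379855 ] [0.4905137  0.11812079 0.18528987]
[[0.4338, 0.2129, 0.0204], [0.4501, 0.1533, 0.0202], [0.4436, 0.0849, 0.0205], [0.4556, 0.0171, 0.0205]]
[[0.4336, 0.2132, 0.0203]]
tip px (np.float64(278.3081021752122), np.float64(230.05062229100693))
```

View pics/w3.png

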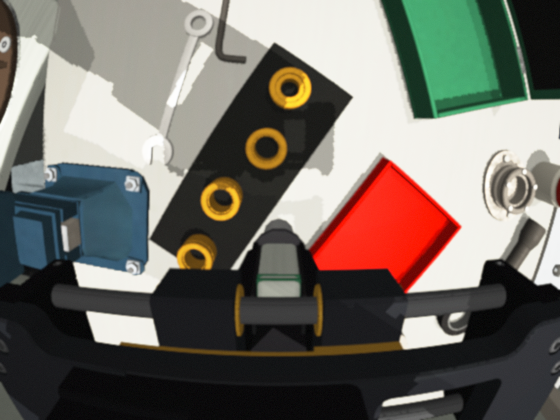

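```bash
python3 -m jog '{"slide":[[36,4,0],[72,8,0],[110,10.6,0],[110,10.6,20],[110,10.6,45],[110,10.6,70],[110,10.6,70],[110,10.6,70]],"rot":[[0,0,0],[0,0,0],[0,0,0],[0,0,0],[0,0,0],[0,0,0],[0,0,0],[0,0,0]]}'
python3 -m jog '{"slide":[[0,0,0],[0,0,0],[0,0,0],[0,0,0],[0,0,0]],"rot":[[0,0,0],[0,0,0],[0,0,0],[0,0,0],[0,0,0]]}'
python3 - <<'E'
from h import *
c=cap('wrist','w4');print(c['position'],c['s']['position'])
print(bushes(c));print(bushes(cap('top')))
goal(.4337,.213,.098,-53.6)
E
```

```text
time_s: 7.68
position: [0.4333, 0.2134, 0.1153]
eef_rot: [-1.417, -2.802, 0.002]
wrist_force: [-0.3, -0.3, -2.5]
finger_gap: 0.0204
grip_force: 39.9
time_s: 8.1
position: [0.4337, 0.2136, 0.1163]
eef_rot: [1.417, 2.803, 0.001]
wrist_force: [-0.8, -0.2, -1.9]
finger_gap: 0.0196
grip_force: 39.9
[0.38742481 0.27550182 0.26891629] [0.43367722 0.21364243 0.11626549]
[[0.4279, 0.2211, 0.02]]
[[0.4427, 0.0849, 0.0203], [0.4554, 0.0173, 0.0201]]
t8.2 slide [-0.6 -0.2 18. ] rot [ 0.03  0.01 -0.02]
```

View pics/w4.png

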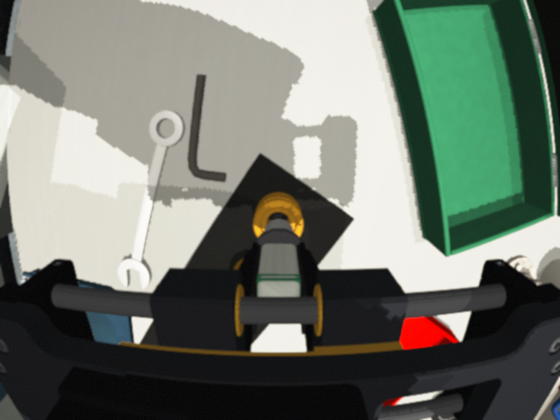

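```bash
python3 -m jog '{"slide":[[0,0,5],[0,0,10],[0,0,12],[0,0,14],[0,0,15],[0,0,16],[0,0,17],[0,0,18]],"rot":[[0,0,0],[0,0,0],[0,0,0],[0,0,0],[0,0,0],[0,0,0],[0,0,0],[0,0,0]]}'
python3 -m jog '{"slide":[[0,0,0.5],[0,0,1],[0,0,1.5],[0,0,2],[0,0,2],[0,0,2]],"rot":[[0,0,0],[0,0,0],[0,0,0],[0,0,0],[0,0,0],[0,0,0]]}'
```

```text
time_s: 8.87
position: [0.4336, 0.2137, 0.098]
eef_rot: [1.417, 2.804, 0.001]
wrist_force: [-2.4, -1.4, 17.3]
finger_gap: 0.0199
grip_force: 40.0
time_s: 9.37
position: [0.4337, 0.2137, 0.0976]
eef_rot: [1.416, 2.803, 0.002]
wrist_force: [-6.4, -2.4, 29.7]
finger_gap: 0.0199
grip_force: 40.0
```

```bash
python3 -m jog '{"slide":[[0,0,-5],[0,0,-15],[0,0,-30],[-20,-8,-30],[-40,-16,-30],[-58.3,-22.6,-30],[-58.3,-22.6,-30],[-58.3,-22.6,-30]],"rot":[[0,0,0],[0,0,0],[0,0,0],[0,0,0],[0,0,0],[0,0,0],[0,0,0],[0,0,0]]}'
python3 -m jog '{"slide":[[0,0,0],[0,0,0],[0,0,0],[0,0,0],[0,0,0]],"rot":[[0,0,0],[0,0,0],[0,0,0],[0,0,0],[0,0,0]]}'
python3 - <<'E'
from h import *
c=cap('wrist');print(bushes(c));print(bushes(cap('top')))
goal(.4501,.1533,.098,-53.6)
E
```

```text
time_s: 10.03
position: [0.45, 0.1528, 0.1257]
eef_rot: [1.419, 2.803, 0.0]
wrist_force: [0.3, 0.3, -2.2]
finger_gap: 0.0198
grip_force: 39.9
time_s: 10.45
position: [0.4497, 0.1537, 0.1256]
eef_rot: [-1.416, -2.804, -0.0]
wrist_force: [-0.4, -0.2, -2.6]
finger_gap: 0.0197
grip_force: 39.9
[[0.4338, 0.2133, 0.0201], [0.445, 0.1597, 0.02], [0.4341, 0.0988, 0.0144]]
[]
t10.6 slide [-0.4  0.2 27.6] rot [ 0.   -0.01  0.01]
```

```bash
python3 -m jog '{"slide":[[0,0,8],[0,0,16],[0,0,21],[0,0,23],[0,0,25],[0,0,27],[0,0,28],[0,0,28.5]],"rot":[[0,0,0],[0,0,0],[0,0,0],[0,0,0],[0,0,0],[0,0,0],[0,0,0],[0,0,0]]}'
python3 -m jog '{"slide":[[0,0,0],[0,0,0],[0,0,0]],"rot":[[0,0,0],[0,0,0],[0,0,0]]}'
```

```text
time_s: 11.22
position: [0.4498, 0.1533, 0.097]
eef_rot: [-1.417, -2.804, -0.0]
wrist_force: [0.1, -0.7, -2.6]
finger_gap: 0.0199
grip_force: 39.9
time_s: 11.47
position: [0.4499, 0.1533, 0.0973]
eef_rot: [1.417, 2.804, 0.0]
wrist_force: [-0.9, -0.2, -2.0]
finger_gap: 0.0197
grip_force: 39.9
```

```bash
python3 -m jog '{"slide":[[0,0,2],[0,0,4],[0,0,6],[0,0,9],[0,0,12],[0,0,15],[0,0,18],[0,0,18]],"rot":[[0,0,0],[0,0,0],[0,0,0],[0,0,0],[0,0,0],[0,0,0],[0,0,0],[0,0,0]]}'
python3 -m jog '{"slide":[[0,0,0],[0,0,0],[0,0,0],[0,0,0]],"rot":[[0,0,0],[0,0,0],[0,0,0],[0,0,0]]}'
```

```text
time_s: 12.13
position: [0.4496, 0.1533, 0.0785]
eef_rot: [-1.417, -2.803, 0.001]
wrist_force: [0.3, -0.8, -1.9]
finger_gap: 0.0196
grip_force: 39.9
time_s: 12.47
position: [0.4499, 0.1533, 0.0793]
eef_rot: [1.417, 2.804, 0.0]
wrist_force: [-0.5, 0.7, -2.1]
finger_gap: 0.0199
grip_force: 39.9
```

```bash
python3 -m jog '{"slide":[[0,0,-15],[0,0,-30],[0,0,-47],[-15,-14,-47],[-33,-30,-47],[-51.3,-45.7,-47],[-51.3,-45.7,-47],[-51.3,-45.7,-47]],"rot":[[0,0,0],[0,0,0],[0,0,0],[0,0,0],[0,0,0],[0,0,0],[0,0,0],[0,0,0]]}'
python3 -m jog '{"slide":[[0,0,0],[0,0,0],[0,0,0],[0,0,0],[0,0,0]],"rot":[[0,0,0],[0,0,0],[0,0,0],[0,0,0],[0,0,0]]}'
python3 - <<'E'
from h import *
c=cap('wrist');print(bushes(c));print(bushes(cap('top')))
goal(.4436,.0849,.098,-53.6)
E
```

```text
time_s: 13.13
position: [0.4435, 0.0842, 0.1263]
eef_rot: [1.42, 2.802, 0.0]
wrist_force: [0.3, 0.9, -1.6]
finger_gap: 0.0198
grip_force: 39.9
time_s: 13.55
position: [0.4435, 0.0853, 0.1261]
eef_rot: [-1.416, -2.804, -0.0]
wrist_force: [0.1, 0.5, -3.1]
finger_gap: 0.02
grip_force: 39.9
[[0.4333, 0.2128, 0.0204], [0.4499, 0.1529, 0.02], [0.4388, 0.0913, 0.02]]
[[0.4329, 0.2135, 0.0209], [0.4495, 0.1535, 0.0201]]
t13.7 slide [-0.3 -0.  28.1] rot [ 0.   -0.01  0.01]
```

```bash
python3 -m jog '{"slide":[[0,0,8],[0,0,16],[0,0,21],[0,0,23],[0,0,25],[0,0,27],[0,0,27.5],[0,0,28]],"rot":[[0,0,0],[0,0,0],[0,0,0],[0,0,0],[0,0,0],[0,0,0],[0,0,0],[0,0,0]]}'
python3 -m jog '{"slide":[[0,0,0],[0,0,0],[0,0,0]],"rot":[[0,0,0],[0,0,0],[0,0,0]]}'
```

```text
time_s: 14.32
position: [0.4435, 0.0849, 0.0981]
eef_rot: [1.417, 2.804, 0.0]
wrist_force: [0.2, 0.6, -2.8]
finger_gap: 0.0197
grip_force: 39.9
time_s: 14.57
position: [0.4436, 0.0849, 0.0983]
eef_rot: [1.417, 2.804, 0.0]
wrist_force: [-0.4, -0.5, -1.8]
finger_gap: 0.02
grip_force: 39.9
```

```bash
python3 -m jog '{"slide":[[0,0,0.5],[0,0,1],[0,0,1.3],[0,0,1.3]],"rot":[[0,0,0],[0,0,0],[0,0,0],[0,0,0]]}'
```

```text
time_s: 14.9
position: [0.4434, 0.0849, 0.0968]
eef_rot: [-1.417, -2.804, -0.0]
wrist_force: [-0.7, -0.5, -2.3]
finger_gap: 0.0199
grip_force: 39.9
```

```bash
python3 -m jog '{"slide":[[0,0,0.5],[0,0,1],[0,0,1.5],[0,0,2],[0,0,2.5],[0,0,2.5]],"rot":[[0,0,0],[0,0,0],[0,0,0],[0,0,0],[0,0,0],[0,0,0]]}'
```

```text
time_s: 15.4
position: [0.4434, 0.0849, 0.0942]
eef_rot: [-1.417, -2.804, -0.0]
wrist_force: [-0.4, -0.1, -1.9]
finger_gap: 0.0198
grip_force: 39.9
```

Passing; continue to the bottom.

```bash
python3 -m jog '{"slide":[[0,0,2],[0,0,4],[0,0,6],[0,0,9],[0,0,12],[0,0,15.5],[0,0,15.5],[0,0,15.5]],"rot":[[0,0,0],[0,0,0],[0,0,0],[0,0,0],[0,0,0],[0,0,0],[0,0,0],[0,0,0]]}'
python3 -m jog '{"slide":[[0,0,0],[0,0,0],[0,0,0]],"rot":[[0,0,0],[0,0,0],[0,0,0]]}'
```

```text
time_s: 16.07
position: [0.4434, 0.0849, 0.0786]
eef_rot: [-1.417, -2.804, 0.0]
wrist_force: [-0.6, 0.1, -2.2]
finger_gap: 0.0198
grip_force: 39.9
time_s: 16.32
position: [0.4435, 0.0849, 0.0789]
eef_rot: [1.417, 2.804, 0.0]
wrist_force: [1.1, -0.6, -2.3]
finger_gap: 0.0199
grip_force: 39.9
```

```bash
python3 -m jog '{"slide":[[0,0,-15],[0,0,-30],[0,0,-47],[-20,-10,-47],[-40,-20,-47],[-61.8,-30.5,-47],[-61.8,-30.5,-47],[-61.8,-30.5,-47]],"rot":[[0,0,0],[0,0,0],[0,0,0],[0,0,0],[0,0,0],[0,0,0],[0,0,0],[0,0,0]]}'
python3 -m jog '{"slide":[[0,0,0],[0,0,0],[0,0,0],[0,0,0],[0,0,0]],"rot":[[0,0,0],[0,0,0],[0,0,0],[0,0,0],[0,0,0]]}'
python3 - <<'E'
from h import *
c=cap('wrist');print(bushes(c));print(bushes(cap('top')))
goal(.4556,.0171,.098,-53.6)
E
```

```text
time_s: 16.98
position: [0.4557, 0.0163, 0.1259]
eef_rot: [1.42, 2.802, 0.0]
wrist_force: [-0.7, 0.0, -1.7]
finger_gap: 0.0199
grip_force: 39.9
time_s: 17.4
position: [0.4555, 0.0175, 0.1258]
eef_rot: [-1.416, -2.804, -0.0]
wrist_force: [0.4, -0.4, -0.7]
finger_gap: 0.0197
grip_force: 39.9
[[0.4334, 0.2111, 0.0198], [0.4498, 0.1527, 0.0202], [0.4426, 0.0845, 0.0204], [0.4508, 0.0212, 0.02]]
[[0.4329, 0.2135, 0.0209], [0.4497, 0.154, 0.0204], [0.4425, 0.085, 0.0203]]
t17.5 slide [-0.2 -0.1 27.8] rot [ 0.   -0.01  0.01]
```

```bash
python3 -m jog '{"slide":[[0,0,8],[0,0,16],[0,0,21],[0,0,23],[0,0,25],[0,0,27],[0,0,29],[0,0,30]],"rot":[[0,0,0],[0,0,0],[0,0,0],[0,0,0],[0,0,0],[0,0,0],[0,0,0],[0,0,0]]}'
python3 -m jog '{"slide":[[0,0,1],[0,0,2]],"rot":[[0,0,0],[0,0,0]]}'
```

```text
time_s: 18.17
position: [0.4555, 0.017, 0.0956]
eef_rot: [-1.417, -2.804, 0.0]
wrist_force: [-0.7, -0.8, -1.3]
finger_gap: 0.0196
grip_force: 39.9
time_s: 18.33
position: [0.4556, 0.017, 0.0938]
eef_rot: [1.417, 2.804, 0.0]
wrist_force: [-0.7, -0.1, -1.8]
finger_gap: 0.0199
grip_force: 39.9
```

```bash
python3 -m jog '{"slide":[[0,0,3],[0,0,6],[0,0,9],[0,0,12],[0,0,15],[0,0,15],[0,0,15],[0,0,15]],"rot":[[0,0,0],[0,0,0],[0,0,0],[0,0,0],[0,0,0],[0,0,0],[0,0,0],[0,0,0]]}'
python3 -m jog '{"slide":[[0,0,0],[0,0,0],[0,0,-15],[0,0,-30],[0,0,-50],[0,0,-70],[0,0,-70]],"rot":[[0,0,0],[0,0,0],[0,0,0],[0,0,0],[0,0,0],[0,0,0],[0,0,0]]}'
python3 -m jog '{"slide":[[-25,18,0],[-50,36,0],[-75,54,0],[-100,72,0],[-124.6,88.2,0],[-124.6,88.2,0],[-124.6,88.2,0],[-124.6,88.2,0]],"rot":[[0,0,0],[0,0,0],[0,0,0],[0,0,0],[0,0,0],[0,0,0],[0,0,0],[0,0,0]]}'
python3 -m jog '{"slide":[[0,0,0],[0,0,0],[0,0,0],[0,0,0]],"rot":[[0,0,0],[0,0,0],[0,0,0],[0,0,0]]}'
python3 - <<'E'
from h import *
goal(.6005,-.0311,.076,-53.6)
E
```

```text
time_s: 19.0
position: [0.4556, 0.0171, 0.0788]
eef_rot: [-1.417, -2.804, -0.0]
wrist_force: [-0.5, -0.7, -1.3]
finger_gap: 0.0198
grip_force: 39.9
time_s: 19.58
position: [0.4568, 0.017, 0.1517]
eef_rot: [1.414, 2.8, 0.003]
wrist_force: [0.4, -0.0, -2.2]
finger_gap: 0.0197
grip_force: 39.9
time_s: 20.25
position: [0.5996, -0.0308, 0.1477]
eef_rot: [-1.416, -2.802, 0.001]
wrist_force: [0.4, 0.8, -1.5]
finger_gap: 0.02
grip_force: 39.9
time_s: 20.58
position: [0.6003, -0.0307, 0.149]
eef_rot: [1.416, 2.804, 0.0]
wrist_force: [-0.1, 0.3, -2.3]
finger_gap: 0.0197
grip_force: 39.9
t20.6 slide [-0.4 -0.  73. ] rot [0.01 0.01 0.  ]
```

```bash
python3 -m jog '{"slide":[[0,0,15],[0,0,25],[0,0,33],[0,0,41],[0,0,50],[0,0,60],[0,0,69],[0,0,71.5]],"rot":[[0,0,0],[0,0,0],[0,0,0],[0,0,0],[0,0,0],[0,0,0],[0,0,0],[0,0,0]]}'
python3 -m jog '{"slide":[[0,0,0.5],[0,0,1],[0,0,1],[0,0,1]],"rot":[[0,0,0],[0,0,0],[0,0,0],[0,0,0]]}'
```

```text
time_s: 21.25
position: [0.5999, -0.0309, 0.0755]
eef_rot: [-1.416, -2.802, 0.001]
wrist_force: [-3.4, -0.6, 12.8]
finger_gap: 0.0197
grip_force: 39.9
time_s: 21.58
position: [0.6007, -0.031, 0.0767]
eef_rot: [1.416, 2.803, 0.0]
wrist_force: [-0.1, -0.2, -2.8]
finger_gap: 0.02
grip_force: 39.9
```

```bash
python3 -m jog '{"slide":[[0,0,0],[0,0,0],[0,0,0],[0,0,0],[0,0,-15],[0,0,-40],[0,0,-80],[0,0,-120]],"rot":[[0,0,0],[0,0,0],[0,0,0],[0,0,0],[0,0,0],[0,0,0],[0,0,0],[0,0,0]]}' 60
python3 -m jog '{"slide":[[35,10,-12],[70,20,-24],[105,30,-36],[140,40,-48],[175,52,-60],[210,63,-75],[245,74,-90],[285,85,-100]],"rot":[[0,0,-7],[0,0,-14],[0,0,-21],[0,0,-28],[0,0,-35],[0,0,-42],[0,0,-49],[0,0,-56]]}'
python3 -m jog '{"slide":[[0,0,0],[0,0,0],[0,0,0],[0,0,0],[0,0,0],[0,0,0],[0,0,0],[0,0,0]],"rot":[[0,0,-7],[0,0,-14],[0,0,-21],[0,0,-28],[0,0,-35],[0,0,-42],[0,0,-49],[0,0,-49.6]]}'
python3 -m jog '{"slide":[[0,0,0],[0,0,0],[0,0,0],[0,0,0]],"rot":[[0,0,0],[0,0,0],[0,0,0],[0,0,0]]}'
python3 - <<'E'
from h import *
c=cap('wrist','w5');print(c['position'],c['s']['position'],c['s']['joints'][5])
print(bushes(c));print(bushes(cap('top')))
goal(.5,.25,.3,52)
E
```

```text
time_s: 22.25
position: [0.5999, -0.0309, 0.1971]
eef_rot: [-1.416, -2.802, 0.001]
wrist_force: [0.6, 0.2, 0.5]
finger_gap: 0.0596
grip_force: 0.0
time_s: 22.92
position: [0.4997, 0.2494, 0.2978]
eef_rot: [-0.074, 3.139, 0.001]
wrist_force: [1.1, 0.3, -1.6]
finger_gap: 0.06
grip_force: 0.0
time_s: 23.58
position: [0.5001, 0.248, 0.2962]
eef_rot: [-1.385, 2.82, 0.0]
wrist_force: [0.0, -0.6, -0.4]
finger_gap: 0.0601
grip_force: 0.0
time_s: 23.92
position: [0.5002, 0.248, 0.2961]
eef_rot: [-1.374, 2.825, 0.0]
wrist_force: [0.1, 0.6, 0.6]
finger_gap: 0.0597
grip_force: 0.0
[0.45221513 0.18646554 0.44877284] [0.50017507 0.24797672 0.29610288] -2.134364320343792
[[0.4333, 0.2131, 0.0204], [0.4505, 0.1528, 0.0208], [0.444, 0.0847, 0.021], [0.4559, 0.0175, 0.0209]]
[[0.4397, 0.2169, 0.0212], [0.4418, 0.0859, 0.0212], [0.4554, 0.0174, 0.0201]]
t24.0 slide [-1.5  1.4 -3.9] rot [ 0.    0.   -0.08]
```

View pics/w5.png

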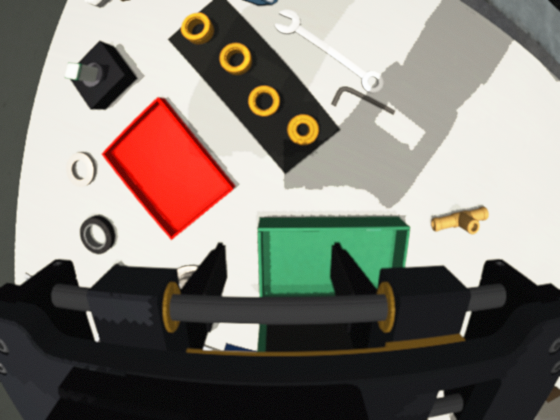

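Run:
```python
from h import *
c=cap('wrist');g=lambda u,v,z:onz(c,u,v,z).round(4)[:2]
print('case z0',g(259,217,0),g(408,218,0),'rim',g(258,230,.05),g(408,229,.05))
T=np.array([g(160,98,.028),g(237,184,.028),g(173,238,.028),g(104,154,.028)]);print(T.tolist(),T.mean(0))
print(np.degrees(np.arctan2(*(T[1]-T[0])[::-1])))
t=cap('top');print('vise',proj(t,[.408,-.045,.18]),proj(t,[.408,-.045,.05]))
for k in blobs(t,(60,80,40),(90,255,255),80):
  P=k[:,0,:].astype(float);i=np.argmin(P[:,0]);print([ (P[j].tolist(),onz(t,*P[j],.05).round(4)[:2].tolist()) for j in (P[:,0].argmin(),P[:,0].argmax(),P[:,1].argmin(),P[:,1].argmax())])
goal(.4337,.2132,.10,52)
```

```text
case z0 [0.5578 0.2759] [0.3812 0.4161] rim [0.5582 0.2788] [0.3973 0.4042]
[[0.5533, 0.06], [0.5457, 0.2168], [0.669, 0.2185], [0.6696, 0.0597]] [0.6094  0.13875]
92.7749196910785
vise (np.float64(401.69883902634825), np.float64(269.4000827632319)) (np.float64(384.50089257774545), np.float64(266.51030157338755))
[([109.0, 231.0], [0.4894, 0.5559]), ([135.0, 203.0], [0.5504, 0.5007]), ([133.0, 201.0], [0.5548, 0.5052]), ([109.0, 233.0], [0.4851, 0.5558])]
[([134.0, 237.0], [0.4761, 0.5016]), ([193.0, 257.0], [0.4318, 0.3732]), ([174.0, 187.0], [0.5853, 0.4161]), ([177.0, 274.0], [0.3954, 0.4075])]
[([179.0, 184.0], [0.5919, 0.4052]), ([207.0, 178.0], [0.605, 0.3437]), ([191.0, 166.0], [0.6319, 0.3792]), ([179.0, 184.0], [0.5919, 0.4052])]
[([150.0, 180.0], [0.601, 0.4688]), ([188.0, 163.0], [0.6386, 0.3858]), ([175.0, 149.0], [0.6701, 0.4148]), ([150.0, 181.0], [0.5988, 0.4688])]
t24.1 slide [ 68.4  30.9 196.1] rot [ 0.    0.   -0.05]
```

```bash
python3 -m jog '{"slide":[[20,10,30],[40,20,60],[68.4,31,90],[68.4,31,120],[68.4,31,160],[68.4,31,196],[68.4,31,196],[68.4,31,196]],"rot":[[0,0,0],[0,0,0],[0,0,0],[0,0,0],[0,0,0],[0,0,0],[0,0,0],[0,0,0]]}' 54
python3 -m jog '{"slide":[[0,0,0],[0,0,0],[0,0,0],[0,0,25],[0,0,50],[0,0,76],[0,0,76],[0,0,76]],"rot":[[0,0,0],[0,0,0],[0,0,0],[0,0,0],[0,0,0],[0,0,0],[0,0,0],[0,0,0]]}' 54
python3 -m jog '{"slide":[[0,0,0],[0,0,0],[0,0,0],[0,0,0],[0,0,0],[0,0,0]],"rot":[[0,0,0],[0,0,0],[0,0,0],[0,0,0],[0,0,0],[0,0,0]]}' 30 25
python3 -c "
from h import *
goal(.61,.138,.1,52)"
```

```text
time_s: 24.78
position: [0.4333, 0.2131, 0.0996]
eef_rot: [1.375, -2.821, -0.001]
wrist_force: [-0.0, -0.5, 0.3]
finger_gap: 0.0538
grip_force: 0.0
time_s: 25.45
position: [0.4337, 0.2132, 0.0246]
eef_rot: [1.376, -2.823, -0.0]
wrist_force: [0.2, 0.8, 0.2]
finger_gap: 0.0542
grip_force: 0.0
time_s: 25.95
position: [0.4342, 0.2135, 0.0255]
eef_rot: [-1.376, 2.822, -0.0]
wrist_force: [-1.7, 0.6, 10.0]
finger_gap: 0.0381
grip_force: 25.0
t25.9 slide [ -48.9 -185.1  -74.2] rot [-0.07  0.12 -0.02]
```

```bash
python3 -m jog '{"slide":[[0,0,-20],[0,0,-40],[0,0,-74],[-10,-38,-74],[-20,-75,-74],[-30,-112,-74],[-40,-150,-74],[-49,-185,-74]],"rot":[[0,0,0],[0,0,0],[0,0,0],[0,0,0],[0,0,0],[0,0,0],[0,0,0],[0,0,0]]}'
python3 -m jog '{"slide":[[0,0,0],[0,0,0],[0,0,0],[0,0,25],[0,0,50],[0,0,68],[0,0,69],[0,0,70]],"rot":[[0,0,0],[0,0,0],[0,0,0],[0,0,0],[0,0,0],[0,0,0],[0,0,0],[0,0,0]]}'
python3 -m jog '{"slide":[[0,0,0.5],[0,0,1],[0,0,1]],"rot":[[0,0,0],[0,0,0],[0,0,0]]}'
```

```text
time_s: 26.62
position: [0.6115, 0.1368, 0.0992]
eef_rot: [-1.376, 2.823, -0.001]
wrist_force: [0.5, 0.5, -0.6]
finger_gap: 0.0384
grip_force: 25.0
time_s: 27.28
position: [0.6086, 0.1385, 0.0282]
eef_rot: [1.378, -2.822, -0.001]
wrist_force: [0.4, 0.4, -1.5]
finger_gap: 0.0381
grip_force: 25.0
time_s: 27.53
position: [0.6099, 0.1381, 0.0283]
eef_rot: [-1.377, 2.822, -0.001]
wrist_force: [-0.1, -0.3, -0.8]
finger_gap: 0.0383
grip_force: 25.0
```

```bash
python3 -m jog '{"slide":[[0,0,0],[0,0,0],[0,0,0],[0,0,0],[0,0,-20],[0,0,-60],[0,0,-100],[0,0,-130]],"rot":[[0,0,0],[0,0,0],[0,0,0],[0,0,0],[0,0,0],[0,0,0],[0,0,0],[0,0,0]]}' 54
python3 -m jog '{"slide":[[0,0,0],[0,0,0],[0,0,0],[0,0,0]],"rot":[[0,0,0],[0,0,0],[0,0,0],[0,0,0]]}'
python3 -c "
from h import *
print(bushes(cap('wrist')))
goal(.4503,.153,.1,52)"
```

```text
time_s: 28.2
position: [0.6099, 0.1379, 0.16]
eef_rot: [-1.376, 2.822, -0.001]
wrist_force: [0.5, 1.1, -0.2]
finger_gap: 0.0539
grip_force: 0.0
time_s: 28.53
position: [0.609, 0.1378, 0.1557]
eef_rot: [1.376, -2.822, -0.001]
wrist_force: [0.2, -0.1, 1.0]
finger_gap: 0.0538
grip_force: 0.0
[[0.5963, 0.2988, 0.0142], [0.4507, 0.1526, 0.0202], [0.6098, 0.1375, 0.0191], [0.4439, 0.0843, 0.0204], [0.4662, 0.0213, 0.0192]]
t28.6 slide [ 85.7 134.3  56. ] rot [ 0.1  -0.1  -0.02]
```

```bash
python3 -m jog '{"slide":[[20,32,0],[40,64,0],[62,96,10],[86,134,30],[86,134,56],[86,134,56],[86,134,56],[86,134,56]],"rot":[[0,0,0],[0,0,0],[0,0,0],[0,0,0],[0,0,0],[0,0,0],[0,0,0],[0,0,0]]}' 54
python3 -m jog '{"slide":[[0,0,0],[0,0,0],[0,0,0],[0,0,25],[0,0,50],[0,0,75],[0,0,75],[0,0,75]],"rot":[[0,0,0],[0,0,0],[0,0,0],[0,0,0],[0,0,0],[0,0,0],[0,0,0],[0,0,0]]}' 54
python3 -m jog '{"slide":[[0,0,0],[0,0,0],[0,0,0],[0,0,0],[0,0,0],[0,0,0]],"rot":[[0,0,0],[0,0,0],[0,0,0],[0,0,0],[0,0,0],[0,0,0]]}' 30 25
python3 -c "
from h import *
goal(.5273,.4068,.13,52)"
```

```text
time_s: 29.25
position: [0.4526, 0.1527, 0.1015]
eef_rot: [-1.376, 2.823, -0.0]
wrist_force: [0.2, -0.1, 0.2]
finger_gap: 0.0541
grip_force: 0.0
time_s: 29.92
position: [0.4509, 0.1525, 0.0259]
eef_rot: [1.376, -2.822, -0.001]
wrist_force: [0.5, 0.1, 1.1]
finger_gap: 0.0538
grip_force: 0.0
time_s: 30.42
position: [0.4516, 0.1528, 0.0273]
eef_rot: [-1.376, 2.822, -0.001]
wrist_force: [-0.5, 0.2, 8.8]
finger_gap: 0.0386
grip_force: 25.0
t30.4 slide [-246.9   96.7 -102.4] rot [-0.07  0.09 -0.02]
```

```bash
python3 -m jog '{"slide":[[0,0,-30],[0,0,-65],[0,0,-103],[-40,15,-103],[-75,30,-103],[-110,44,-103],[-145,58,-103],[-180,70,-103]],"rot":[[0,0,0],[0,0,0],[0,0,0],[0,0,0],[0,0,0],[0,0,0],[0,0,0],[0,0,0]]}'
python3 -m jog '{"slide":[[-33,13,0],[-67,26.7,0],[-67,26.7,0],[-67,26.7,0],[-67,26.7,0],[-67,26.7,0],[-67,26.7,0]],"rot":[[0,0,0],[0,0,0],[0,0,0],[0,0,0],[0,0,0],[0,0,0],[0,0,0]]}'
python3 -m jog '{"slide":[[0,0,25],[0,0,50],[0,0,75],[0,0,90],[0,0,94],[0,0,97],[0,0,97],[0,0,97]],"rot":[[0,0,0],[0,0,0],[0,0,0],[0,0,0],[0,0,0],[0,0,0],[0,0,0],[0,0,0]]}'
python3 -m jog '{"slide":[[0,0,0.5],[0,0,1],[0,0,1]],"rot":[[0,0,0],[0,0,0],[0,0,0]]}'
```

```text
time_s: 31.08
position: [0.5067, 0.3396, 0.1301]
eef_rot: [-1.377, 2.823, 0.0]
wrist_force: [0.6, -0.4, -0.4]
finger_gap: 0.0392
grip_force: 25.0
time_s: 31.67
position: [0.527, 0.4057, 0.1295]
eef_rot: [1.375, -2.825, 0.0]
wrist_force: [-0.7, 0.1, -0.4]
finger_gap: 0.0392
grip_force: 25.0
time_s: 32.33
position: [0.5275, 0.4069, 0.0333]
eef_rot: [-1.376, 2.823, 0.0]
wrist_force: [-0.7, 1.2, -0.4]
finger_gap: 0.039
grip_force: 25.0
time_s: 32.58
position: [0.5271, 0.407, 0.0318]
eef_rot: [-1.377, 2.823, 0.0]
wrist_force: [0.2, 1.2, -1.0]
finger_gap: 0.0392
grip_force: 25.0
```

```bash
python3 -m jog '{"slide":[[0,0,0],[0,0,0],[0,0,0],[0,0,0],[0,0,-20],[0,0,-60],[0,0,-100],[0,0,-130]],"rot":[[0,0,0],[0,0,0],[0,0,0],[0,0,0],[0,0,0],[0,0,0],[0,0,0],[0,0,0]]}' 54
python3 -m jog '{"slide":[[40,0,0],[80,0,0],[120,0,0],[120,0,0],[120,0,0],[120,0,0],[120,0,0],[120,0,0]],"rot":[[0,0,0],[0,0,0],[0,0,0],[0,0,0],[0,0,0],[0,0,0],[0,0,0],[0,0,0]]}'
python3 -c "
from h import *
print(bushes(cap('wrist','w6')),bushes(cap('top')))
goal(.4438,.0846,.1,52)"
```

```text
time_s: 33.25
position: [0.5273, 0.407, 0.1641]
eef_rot: [-1.376, 2.822, 0.0]
wrist_force: [-0.4, -0.2, -1.2]
finger_gap: 0.054
grip_force: 0.0
time_s: 33.92
position: [0.4537, 0.3129, 0.1609]
eef_rot: [-1.377, 2.823, 0.0]
wrist_force: [-1.3, 0.1, -1.1]
finger_gap: 0.0538
grip_force: 0.0
[[0.5287, 0.4083, 0.0189], [0.6177, 0.3421, 0.0147], [0.6111, 0.1371, 0.0196], [0.444, 0.0848, 0.0201]] [[0.5253, 0.407, 0.0202], [0.6095, 0.138, 0.0187], [0.4434, 0.0856, 0.0212], [0.4554, 0.0174, 0.0201]]
t34.0 slide [ 185.7 -132.9   60.8] rot [ 0.01 -0.    0.01]
```

View pics/w6.png

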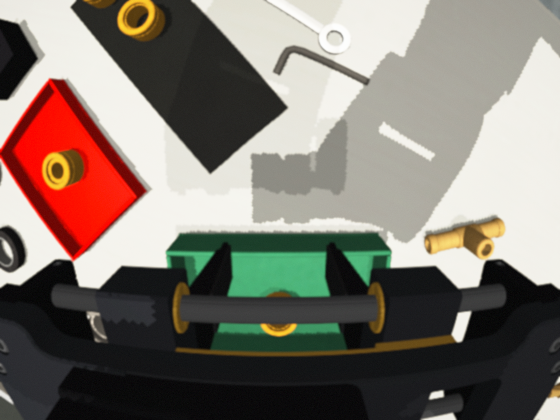

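```bash
python3 -m jog '{"slide":[[30,-22,0],[60,-44,0],[92,-66,0],[124,-88,0],[155,-110,20],[185.7,-133,40],[185.7,-133,60],[185.7,-133,60]],"rot":[[0,0,0],[0,0,0],[0,0,0],[0,0,0],[0,0,0],[0,0,0],[0,0,0],[0,0,0]]}' 54
python3 -m jog '{"slide":[[0,0,0],[0,0,0],[0,0,0],[0,0,25],[0,0,50],[0,0,75],[0,0,75],[0,0,75]],"rot":[[0,0,0],[0,0,0],[0,0,0],[0,0,0],[0,0,0],[0,0,0],[0,0,0],[0,0,0]]}' 54
python3 -m jog '{"slide":[[0,0,0],[0,0,0],[0,0,0],[0,0,0],[0,0,0],[0,0,0]],"rot":[[0,0,0],[0,0,0],[0,0,0],[0,0,0],[0,0,0],[0,0,0]]}' 30 25
python3 -c "
from h import *
goal(.4636,.4031,.13,52)"
```

```text
time_s: 34.68
position: [0.4427, 0.0824, 0.0986]
eef_rot: [1.37, -2.823, -0.003]
wrist_force: [-0.7, -0.1, -0.0]
finger_gap: 0.0544
grip_force: 0.0
time_s: 35.35
position: [0.4434, 0.0848, 0.0263]
eef_rot: [1.378, -2.822, -0.001]
wrist_force: [0.9, 0.4, 0.6]
finger_gap: 0.0542
grip_force: 0.0
time_s: 35.85
position: [0.444, 0.0842, 0.0274]
eef_rot: [-1.376, 2.822, -0.001]
wrist_force: [-0.8, 3.6, 11.2]
finger_gap: 0.038
grip_force: 25.0
t35.9 slide [-263.5  180.8 -102.5] rot [-0.09  0.09 -0.01]
```

```bash
python3 -m jog '{"slide":[[0,0,-30],[0,0,-65],[0,0,-102],[-30,20,-102],[-60,40,-102],[-90,60,-102],[-120,80,-102],[-150,101,-102]],"rot":[[0,0,0],[0,0,0],[0,0,0],[0,0,0],[0,0,0],[0,0,0],[0,0,0],[0,0,0]]}'
python3 -m jog '{"slide":[[-30,20,0],[-60,40,0],[-90,60,0],[-113.5,80,0],[-113.5,80,0],[-113.5,80,0],[-113.5,80,0],[-113.5,80,0]],"rot":[[0,0,0],[0,0,0],[0,0,0],[0,0,0],[0,0,0],[0,0,0],[0,0,0],[0,0,0]]}'
python3 -c "
from h import *
goal(.4636,.4031,.032,52)"
```

```text
time_s: 36.52
position: [0.4562, 0.2661, 0.1291]
eef_rot: [-1.376, 2.823, -0.0]
wrist_force: [1.0, 0.1, -1.9]
finger_gap: 0.0383
grip_force: 25.0
time_s: 37.18
position: [0.4632, 0.4022, 0.1284]
eef_rot: [1.376, -2.824, 0.0]
wrist_force: [-1.0, -0.1, -0.8]
finger_gap: 0.0381
grip_force: 25.0
t37.2 slide [-1.   0.2 96.4] rot [-0.   -0.01 -0.06]
```

```bash
python3 -m jog '{"slide":[[0,0,25],[0,0,50],[0,0,75],[0,0,90],[0,0,94],[0,0,97],[0,0,97],[0,0,97]],"rot":[[0,0,0],[0,0,0],[0,0,0],[0,0,0],[0,0,0],[0,0,0],[0,0,0],[0,0,0]]}'
python3 -m jog '{"slide":[[0,0,0],[0,0,0],[0,0,0],[0,0,0],[0,0,-20],[0,0,-60],[0,0,-100],[0,0,-130]],"rot":[[0,0,0],[0,0,0],[0,0,0],[0,0,0],[0,0,0],[0,0,0],[0,0,0],[0,0,0]]}' 52
python3 -m jog '{"slide":[[40,-20,0],[80,-40,0],[110,-60,0],[110,-80,0],[110,-80,0],[110,-80,0],[110,-80,0],[110,-80,0]],"rot":[[0,0,0],[0,0,0],[0,0,0],[0,0,0],[0,0,0],[0,0,0],[0,0,0],[0,0,0]]}'
python3 -c "
from h import *
print(bushes(cap('wrist')),bushes(cap('top')))
goal(.4557,.0173,.1,52)"
```

```text
time_s: 37.85
position: [0.4637, 0.4031, 0.0322]
eef_rot: [-1.376, 2.823, 0.0]
wrist_force: [0.6, -0.1, -0.5]
finger_gap: 0.0382
grip_force: 25.0
time_s: 38.52
position: [0.4634, 0.4033, 0.1642]
eef_rot: [-1.376, 2.822, 0.001]
wrist_force: [-0.1, 0.6, -0.3]
finger_gap: 0.0519
grip_force: 0.0
time_s: 39.18
position: [0.4582, 0.268, 0.161]
eef_rot: [1.378, -2.823, -0.0]
wrist_force: [0.0, 0.3, -0.2]
finger_gap: 0.052
grip_force: 0.0
[[0.4496, 0.4318, 0.0143], [0.6194, 0.2997, 0.0142], [0.6111, 0.1372, 0.0196], [0.4575, 0.0162, 0.0186]] [[0.5256, 0.4071, 0.02], [0.6095, 0.138, 0.0187], [0.4554, 0.0174, 0.0201]]
t39.3 slide [ 199.2 -152.3   60.9] rot [ 0.01 -0.01  0.06]
```

```bash
python3 -m jog '{"slide":[[28,-21,0],[56,-42,0],[84,-63,0],[112,-84,0],[140,-105,0],[168,-127,0],[199,-152,30],[199,-152,61]],"rot":[[0,0,0],[0,0,0],[0,0,0],[0,0,0],[0,0,0],[0,0,0],[0,0,0],[0,0,0]]}' 54
python3 -m jog '{"slide":[[0,0,0],[0,0,0],[0,0,0],[0,0,0],[0,0,0],[0,0,0]],"rot":[[0,0,0],[0,0,0],[0,0,0],[0,0,0],[0,0,0],[0,0,0]]}' 54
python3 -c "
from h import *
print(bushes(cap('wrist')),bushes(cap('top')))
goal(.4557,.0173,.025,52)"
```

```text
time_s: 39.95
position: [0.4573, 0.0138, 0.1015]
eef_rot: [-1.373, 2.82, -0.006]
wrist_force: [1.0, 0.4, -0.4]
finger_gap: 0.0537
grip_force: 0.0
time_s: 40.45
position: [0.456, 0.0175, 0.1012]
eef_rot: [-1.378, 2.821, -0.001]
wrist_force: [-0.7, -1.7, 0.3]
finger_gap: 0.0542
grip_force: 0.0
[[0.4554, 0.0147, 0.0195]] [[0.5259, 0.4066, 0.0204], [0.4625, 0.4026, 0.02], [0.6095, 0.138, 0.0187]]
t40.5 slide [ 0.1  0.3 75.8] rot [-0.06  0.04  0.04]
```

```bash
python3 -m jog '{"slide":[[0,0,25],[0,0,50],[0,0,75],[0,0,75],[0,0,75],[0,0,75]],"rot":[[0,0,0],[0,0,0],[0,0,0],[0,0,0],[0,0,0],[0,0,0]]}' 54
python3 -m jog '{"slide":[[0,0,0],[0,0,0],[0,0,0],[0,0,0],[0,0,0],[0,0,0]],"rot":[[0,0,0],[0,0,0],[0,0,0],[0,0,0],[0,0,0],[0,0,0]]}' 30 25
python3 -c "
from h import *
goal(.5394,.3441,.13,52)"
```

```text
time_s: 41.05
position: [0.456, 0.0168, 0.026]
eef_rot: [-1.377, 2.823, -0.0]
wrist_force: [-0.4, 0.2, 0.6]
finger_gap: 0.054
grip_force: 0.0
time_s: 41.55
position: [0.4561, 0.0168, 0.026]
eef_rot: [-1.376, 2.822, -0.001]
wrist_force: [-1.8, 0.4, 9.8]
finger_gap: 0.0372
grip_force: 25.0
t41.5 slide [-309.3  135.8 -103.9] rot [-0.08  0.06 -0.02]
```

```bash
python3 -m jog '{"slide":[[0,0,-30],[0,0,-65],[0,0,-104],[-35,15,-104],[-70,30,-104],[-105,45,-104],[-140,60,-104],[-170,75,-104]],"rot":[[0,0,0],[0,0,0],[0,0,0],[0,0,0],[0,0,0],[0,0,0],[0,0,0],[0,0,0]]}'
python3 -m jog '{"slide":[[-35,15,0],[-70,30,0],[-105,45,0],[-139.3,61,0],[-139.3,61,0],[-139.3,61,0],[-139.3,61,0],[-139.3,61,0]],"rot":[[0,0,0],[0,0,0],[0,0,0],[0,0,0],[0,0,0],[0,0,0],[0,0,0],[0,0,0]]}'
python3 -c "
from h import *
goal(.5394,.3441,.031,52)"
```

```text
time_s: 42.22
position: [0.5017, 0.1991, 0.1297]
eef_rot: [-1.377, 2.823, -0.0]
wrist_force: [-0.2, -0.1, -0.9]
finger_gap: 0.0375
grip_force: 25.0
time_s: 42.88
position: [0.5387, 0.3431, 0.1292]
eef_rot: [1.375, -2.824, 0.0]
wrist_force: [0.1, 0.2, -2.1]
finger_gap: 0.0378
grip_force: 25.0
t42.9 slide [-1.2  0.1 98.2] rot [ 0.01 -0.03 -0.06]
```

```bash
python3 -m jog '{"slide":[[0,0,25],[0,0,50],[0,0,75],[0,0,90],[0,0,94],[0,0,97.5],[0,0,97.5],[0,0,97.5]],"rot":[[0,0,0],[0,0,0],[0,0,0],[0,0,0],[0,0,0],[0,0,0],[0,0,0],[0,0,0]]}'
python3 -m jog '{"slide":[[0,0,0],[0,0,0],[0,0,0],[0,0,0],[0,0,-20],[0,0,-60],[0,0,-100],[0,0,-140]],"rot":[[0,0,0],[0,0,0],[0,0,0],[0,0,0],[0,0,0],[0,0,0],[0,0,0],[0,0,0]]}' 52
python3 -m jog '{"slide":[[20,20,-40],[40,40,-80],[60,60,-120],[60,60,-160],[60,60,-160],[60,60,-160],[60,60,-160],[60,60,-160]],"rot":[[0,0,0],[0,0,0],[0,0,0],[0,0,0],[0,0,0],[0,0,0],[0,0,0],[0,0,0]]}' 0
python3 -c "
from h import *
c=cap('wrist','w7');print(c['s']['position'])
t=cap('top','top2');cap('scene','sc2')
print(bushes(t))
cv2.imwrite('pics/m1.png',np.hstack([c['image'][:420,:400],cap('scene')['image'][80:500,100:400][:420]]) if 0 else cv2.resize(np.vstack([c['image'][:,:,::-1],t['image'][:,:,::-1]])[:840],(400,600)))
"
```

```text
time_s: 43.55
position: [0.5395, 0.3441, 0.0327]
eef_rot: [-1.376, 2.823, 0.0]
wrist_force: [0.2, 0.9, -1.6]
finger_gap: 0.0373
grip_force: 25.0
time_s: 44.22
position: [0.5387, 0.3441, 0.1732]
eef_rot: [1.377, -2.823, -0.0]
wrist_force: [0.8, 1.2, 0.4]
finger_gap: 0.0515
grip_force: 0.0
time_s: 44.88
position: [0.4546, 0.3337, 0.3306]
eef_rot: [1.376, -2.823, 0.0]
wrist_force: [0.2, 0.2, -0.9]
finger_gap: 0.004
grip_force: 0.0
[0.45458884 0.3337157  0.33058045]
[[0.6095, 0.138, 0.0187]]
```

View pics/m1.png

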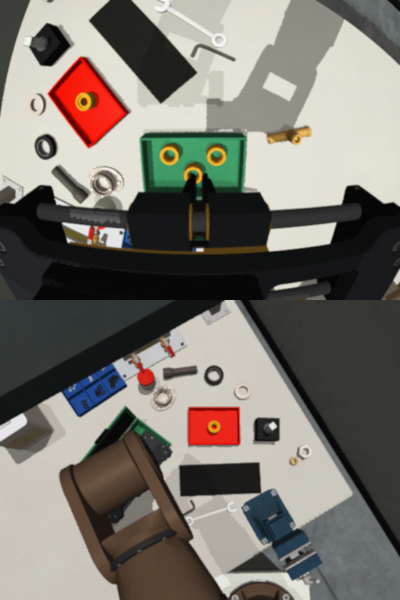

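View pics/sc2.png

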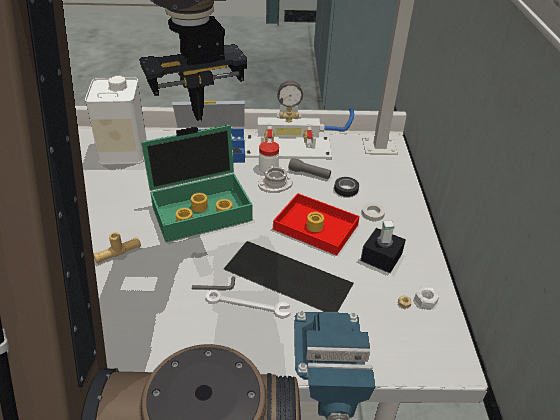

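```bash
python3 -m jog '{"slide":[[-37,-2,0],[-74,-4,0],[-111,-6,0],[-148,-8,0],[-185,-10,0],[-222,-12,0],[-222,-12,0],[-222,-12,0]],"rot":[[0,0,0],[0,0,0],[0,0,0],[0,0,0],[0,0,0],[0,0,0],[0,0,0],[0,0,0]]}' 0
python3 -m jog '{"slide":[[0,0,0],[0,0,0],[0,0,40],[0,0,80],[0,0,120],[0,0,150],[0,0,150],[0,0,150]],"rot":[[0,0,0],[0,0,0],[0,0,0],[0,0,0],[0,0,0],[0,0,0],[0,0,0],[0,0,0]]}' 0
python3 -c "
from h import *
c=cap('scene','sc3');goal(.601,.501,.159,52)"
```

```text
time_s: 45.7
position: [0.6017, 0.5023, 0.3275]
eef_rot: [1.375, -2.82, 0.001]
wrist_force: [-0.6, -0.2, -1.0]
finger_gap: 0.0005
grip_force: 0.0
time_s: 46.37
position: [0.6006, 0.5008, 0.1822]
eef_rot: [1.376, -2.823, 0.0]
wrist_force: [-0.3, -0.5, 0.8]
finger_gap: 0.0008
grip_force: 0.0
t46.4 slide [ 0.6  0.  25.3] rot [-0.04  0.14 -0.03]
```

View pics/sc3.png

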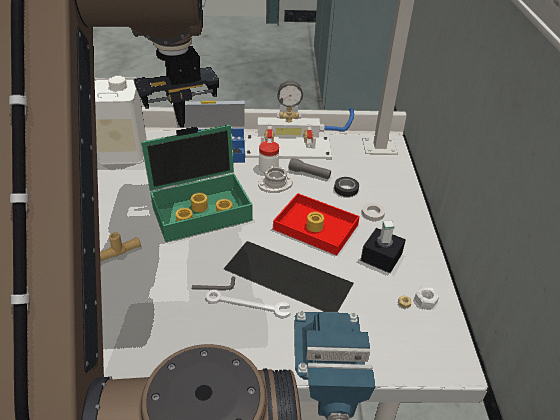

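```bash
python3 -m jog '{"slide":[[0,0,12],[0,0,24],[0,0,24],[0,0,24]],"rot":[[0,0,0],[0,0,0],[0,0,0],[0,0,0]]}' 0
python3 -m jog '{"slide":[[12,0,0],[25,0,0],[36,0,-3],[47,0,-6],[59,0,-8],[68,0,-8],[77,0,-7],[85,0,-6]],"rot":[[0,0,0],[0,0,0],[0,0,0],[0,0,0],[0,0,0],[0,0,0],[0,0,0],[0,0,0]]}' 0
python3 -c "
from h import *
c=cap('scene','sc4');goal(.601-.085*.615,.501-.085*.789,.165,52)"
```

```text
time_s: 46.75
position: [0.6007, 0.5013, 0.1573]
eef_rot: [1.377, -2.823, 0.0]
wrist_force: [-0.2, 0.5, 0.9]
finger_gap: 0.0005
grip_force: 0.0
time_s: 47.42
position: [0.5487, 0.4344, 0.1646]
eef_rot: [-1.376, 2.822, 0.001]
wrist_force: [1.2, 0.3, -0.2]
finger_gap: 0.0007
grip_force: 0.6
t47.5 slide [-0.9 -0.4 -0.8] rot [-0.01  0.03 -0.02]
```

View pics/sc4.png

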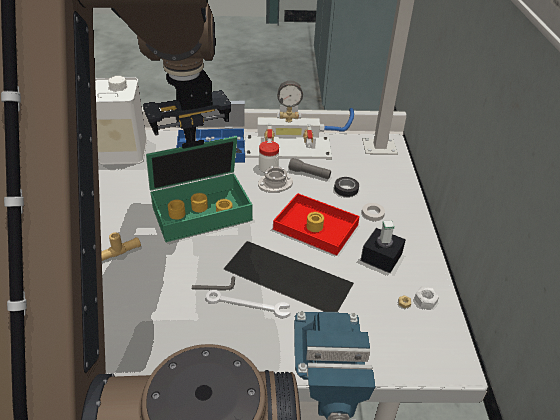

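```bash
python3 -m jog '{"slide":[[0,0,0],[0,0,0],[0,0,0]],"rot":[[0,0,0],[0,0,0],[0,0,0]]}' 0
python3 -c "
from h import *
c=cap('scene');t=cap('top')
print(bushes(c,.035,(.3,.7,.25,.55)),bushes(t,.035,(.3,.7,.25,.55)))
a=cv2.resize(c['image'][120:250,130:270,::-1],(500,464));b=cv2.resize(t['image'][140:290,100:250,::-1],(464,464)) 
cv2.imwrite('pics/m2.png',cv2.resize(np.hstack([a,b]),(780,376)))"
```

```text
time_s: 47.72
position: [0.5489, 0.4347, 0.1636]
eef_rot: [-1.377, 2.824, 0.0]
wrist_force: [0.4, 0.0, 0.2]
finger_gap: 0.0005
grip_force: 0.0
[[0.4769, 0.4363, 0.019], [0.5257, 0.4067, 0.0184], [0.538, 0.3435, 0.0179]] [[0.5364, 0.3423, 0.0203]]
```

View pics/m2.png

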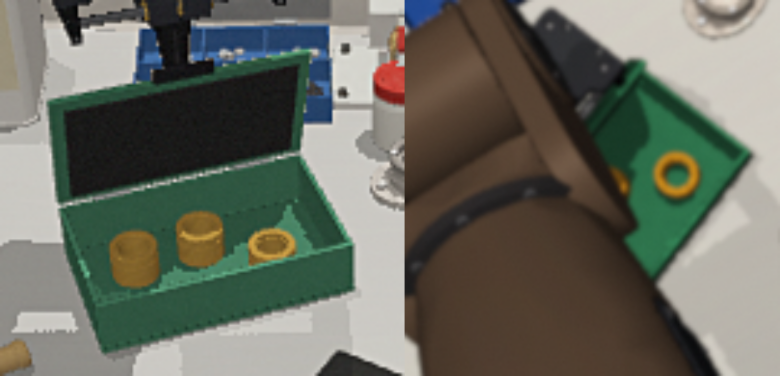

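```bash
python3 -m jog '{"slide":[[12,0,3],[25,0,8],[36,0,15],[47,0,23],[56,0,33],[64,0,43],[70,0,55],[75,0,64]],"rot":[[0,0,0],[0,0,0],[0,0,0],[0,0,0],[0,0,0],[0,0,0],[0,0,0],[0,0,0]]}' 0
python3 -m jog '{"slide":[[1,0,6],[2,0,12],[4,0,18],[5,0,22],[6,0,22],[6,0,22]],"rot":[[0,0,0],[0,0,0],[0,0,0],[0,0,0],[0,0,0],[0,0,0]]}' 0
python3 -c "
from h import *
c=cap('scene','sc5');goal(.4886,.3571,.08,52)"
```

```text
time_s: 48.48
position: [0.5023, 0.3752, 0.0989]
eef_rot: [-1.377, 2.824, 0.0]
wrist_force: [0.3, 0.6, 0.4]
finger_gap: 0.0004
grip_force: 0.3
time_s: 48.98
position: [0.4987, 0.3706, 0.0775]
eef_rot: [1.377, -2.824, -0.0]
wrist_force: [-0.0, -0.3, 0.5]
finger_gap: 0.0006
grip_force: 0.0
t49.0 slide [17.  -0.3 -2.2] rot [-0.    0.01 -0.01]
```

View pics/sc5.png

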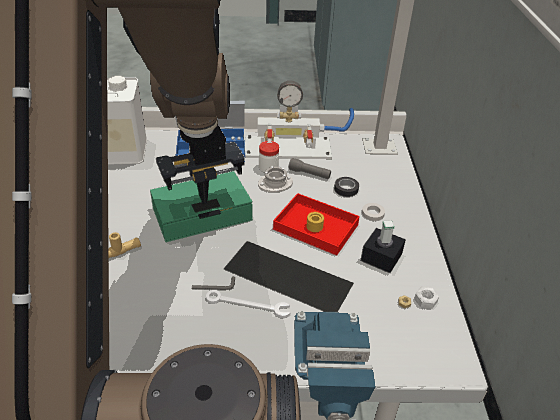

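Lid is nearly shut with the pad just in front of the fingers; move 17 mm along and press gently.

```bash
python3 -m jog '{"slide":[[8,0,-2],[17,0,-2],[17,0,-2],[17,0,0],[17,0,2],[17,0,4],[17,0,5],[17,0,5]],"rot":[[0,0,0],[0,0,0],[0,0,0],[0,0,0],[0,0,0],[0,0,0],[0,0,0],[0,0,0]]}' 0
python3 -m jog '{"slide":[[0,0,0.3],[0,0,0.6],[0,0,0.9],[0,0,0.9]],"rot":[[0,0,0],[0,0,0],[0,0,0],[0,0,0]]}' 0
```

```text
time_s: 49.7
position: [0.4885, 0.3573, 0.0736]
eef_rot: [-1.377, 2.823, -0.0]
wrist_force: [-2.8, -3.3, 13.5]
finger_gap: 0.0005
grip_force: 6.8
time_s: 50.03
position: [0.4885, 0.3573, 0.0735]
eef_rot: [-1.377, 2.823, -0.0]
wrist_force: [-5.4, -4.2, 21.8]
finger_gap: -0.0001
grip_force: 11.1
```

```bash
python3 -m jog '{"slide":[[0,0,0],[0,0,-10],[0,0,-30],[0,0,-65],[0,0,-105],[0,0,-145],[0,0,-180],[0,0,-180]],"rot":[[0,0,0],[0,0,0],[0,0,0],[0,0,0],[0,0,0],[0,0,0],[0,0,0],[0,0,0]]}'
python3 -m jog '{"slide":[[20,-20,0],[40,-40,0],[60,-60,0],[60,-60,0],[60,-60,0],[60,-60,0],[60,-60,0],[60,-60,0]],"rot":[[0,0,0],[0,0,0],[0,0,0],[0,0,0],[0,0,0],[0,0,0],[0,0,0],[0,0,0]]}'
python3 -c "
from h import *
c=cap('wrist');s=cap('scene')
cv2.imwrite('pics/m3.png',cv2.resize(np.vstack([c['image'],s['image']])[:,:,::-1],(400,600)))"
```

```text
time_s: 50.7
position: [0.49, 0.3584, 0.2588]
eef_rot: [-1.373, 2.814, 0.001]
wrist_force: [0.4, 0.3, 0.6]
finger_gap: 0.0006
grip_force: 0.0
time_s: 51.37
position: [0.4984, 0.2738, 0.2515]
eef_rot: [1.378, -2.823, -0.0]
wrist_force: [0.5, 0.1, -1.0]
finger_gap: 0.0007
grip_force: 0.0
```

View pics/m3.png

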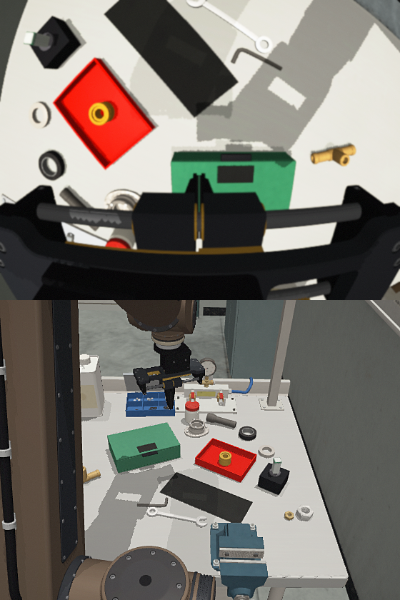

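Lid shut, gauge upright in its stand, reject bush in the tray.

```bash
python3 -c "
from workcell import env
print(env.job_done())"
```

```text
the job is handed in; nothing more can be done
None
```

I tried all four bushes left to right and sorted them: the left-hand one stopped the gauge and is in the red tray, and the other three passed and are in the green case. The gauge is back in its stand, the lid is shut and was pressed with about 20 N, and the job is handed in at about 51 s; no verdict was returned.

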